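Clamp repaired phone boards in the check nest and run the supply test

TASK

Run the power test on all the repaired board cassettes lying on the mat to the robot's right of the blue check nest. First slide the red fader, which somebody left part way up, fully home to its zero end (the robot's right), and lay every cassette flat in its own bay of the nest; then swing the red-handled toggle clamp over centre until it bears down on them, slide the fader up to the yellow pointer and leave it there for two seconds, bring it fully home again, swing the clamp right back open and put all the cassettes flat in the green tray. Leave the other things on the bench where they are.

Things in the scene. Friction and masses are not known exactly. Their poses are not given: they have to be found in the camera images.
- nest: blue nest plate, 150 (x) x 190 (y: -53 to 137) x 12 (z) mm. Origin: on the bench under the middle bay's centre. Three bays at x = -45, 0, 45 mm, y = 0, each 41 (x) x 61 (y) mm inside, floor at z = 12, wall tops at z = 16 mm, walls 4 mm thick. A cassette lies with its length along the nest's y, its top at z = 30; any bays may be used. Hinge cheeks 54 mm high at y = 105
- clamp (a joint): toggle clamp hinge, rad: 0 closed (0.02 when bearing on cassettes), 2.35 fully open, leaning back beyond the hinge. Its weight (no spring) carries it over centre: let go below 1.5 it falls closed and bears down with about 5 N, above 1.65 it falls back open; damped, so it falls slowly (0.35 N m s/rad). Turning it takes up to 4 N at the handle. It starts open
- clamp_hinge (a point): centre of the clamp's hinge axis, which runs along the nest's x: at nest (0, 105, 45) mm
- clamp_grip (a point): point on the axis of the red T handle, 32 mm from the arm's centre plane towards the nest's -x. The handle is a round bar, 14 mm across, 110 mm long along the nest's x, the 16 mm wide arm at its middle. At joint 0 it is 180 mm from the hinge towards the nest's -y and 15 mm higher; it swings up and over to +y. Pinch it from above along the nest's y, opening about 45 mm; it turns in the pads
- presser (a point): black rubber bar under the clamp arm, 130 mm along x, 16 mm wide, 12 mm thick; the point is the centre of its underside. Closed, it lies across all three bays at nest y = 0 (75 mm from the handle) and bears on the cassettes' tops
- fader_base: black fader track, fixed, 40 (x) x 170 (y) x 14 (z) mm with white ticks; origin: centre of its underside; the grip slides along its y
- fader (a joint): position of the fader's grip, m: 0 at the zero end (base y = -60 mm), 0.12 at the far end (base y = +60 mm). Friction 1.5 N; it stays where it is left
- fader_top (a point): centre of the top of the fader's red grip, a block 28 (x) x 20 (y) x 40 (z) mm whose top is 54.5 mm above the bench; pinch it along its y
- mark: yellow pointer clipped to both sides of the fader track (look only, cannot be touched); origin on the bench on the centre line of the track; the grip is set when its centre has the same position along the track's y (within 5 mm)
- tray: shallow green tray for tested cassettes, fixed: outside 178 (x) x 93 (y) mm, inside 170 x 85 mm, floor at z = 3 mm, rim top at z = 8 mm; origin: centre of its underside. Three cassettes fit side by side along its x (50 mm apart, length along its y)
- cassette0: board cassette: aluminium block 36 (x) x 56 (y) x 18 (z) mm, 70 g, a green circuit board on top. Origin: centre of its underside, z up. Two or three of the three are there (absent: None), flat on the mat to the robot's right; all are alike. Best gripped over its 56 mm length (along its y), fingertips 7 mm above its underside, to keep the fingers above the low walls of nest and tray
- cassette1: as cassette0
- cassette2: as cassette0
- flux_jar: bystander: small jar with a white lid, 36 mm across, 42 mm tall; origin under its centre
- driver: bystander: red screwdriver lying down, 160 mm long; origin at mid-length, underneath
- tweezers: bystander: red tweezers lying flat, 130 mm long; origin underneath the middle
- phone: bystander: black phone lying flat, 72 x 146 x 8 mm; origin under its centre

How it is judged (in metres and radians):
On the way, in this order (a step that is already met when the one before it is completed fails the run):
1. the fader is fully home at zero while the clamp is still open (value of joint fader below 0.005 m and value of joint clamp above 1.9 rad), for 0.2 s.
2. every cassette lies in a bay of the nest and the closed clamp bears on it, the fader at zero (value of joint clamp below 0.06 rad and value of joint fader below 0.005 m and x of cassette0 in the frame of nest between -0.055 and 0.055 m and y of cassette0 in the frame of nest between -0.008 and 0.008 m and z of cassette0 in the frame of nest between 0.008 and 0.015 m and contact force between clamp and cassette0 above 0.2 N and x of cassette1 in the frame of nest between -0.055 and 0.055 m and y of cassette1 in the frame of nest between -0.008 and 0.008 m and z of cassette1 in the frame of nest between 0.008 and 0.015 m and contact force between clamp and cassette1 above 0.2 N and x of cassette2 in the frame of nest between -0.055 and 0.055 m and y of cassette2 in the frame of nest between -0.008 and 0.008 m and z of cassette2 in the frame of nest between 0.008 and 0.015 m and contact force between clamp and cassette2 above 0.2 N), for 0.3 s.
3. the fader stands at the yellow pointer for a second, the clamp closed (value of joint clamp below 0.06 rad and y of fader_top in the frame of mark between -0.005 and 0.005 m), for 1 s.
4. the fader is fully home at zero again, the clamp still closed (value of joint clamp below 0.06 rad and value of joint fader below 0.005 m), for 0.2 s.
5. the clamp is swung back open (value of joint clamp above 1.9 rad), for 0.2 s.
At the end, for the whole second after the job is handed in: Every cassette lies flat and at rest inside the tray, the clamp is open (joint over 1.9 rad) and the fader is home (within 5 mm of zero) (all of step 1 and x of cassette0 in the frame of tray between -0.072 and 0.072 m and y of cassette0 in the frame of tray between -0.032 and 0.032 m and z of cassette0 in the frame of tray between 0 and 0.008 m and angle between each of cassette0, cassette1, cassette2's own z axis and vertical below 0.12 rad and linear speed of each of cassette0, cassette1, cassette2 below 0.02 m/s and x of cassette1 in the frame of tray between -0.072 and 0.072 m and y of cassette1 in the frame of tray between -0.032 and 0.032 m and z of cassette1 in the frame of tray between 0 and 0.008 m and x of cassette2 in the frame of tray between -0.072 and 0.072 m and y of cassette2 in the frame of tray between -0.032 and 0.032 m and z of cassette2 in the frame of tray between 0 and 0.008 m); the robot touches nothing.
It fails at once if a bystander (jar, screwdriver, tweezers or phone) is shifted more than 4 cm (distance of any of flux_jar, driver, tweezers, phone from where it was at the start of the episode above 0.04 m).
Of cassette0, cassette1, cassette2 only 2 to 3 are there at a start; the rules pass over those that are not, and their reading is None.
At some moment in a run one of cassette0, cassette1, cassette2 may be knocked a few centimetres aside while the robot is not near it.
Once in a run the grip may slacken for a moment while it holds something.
It also fails if it takes over 210 s, if anything falls off the work surface, if the arm or the gripper's body presses on something with over 40 N, if the wrist force passes 120 N, or if a joint passes its speed limit or range.

ROBOT

A 6-joint arm with a two-finger parallel gripper is mounted at the origin on the work surface. World frame = base frame: x ahead of the robot, y to its left, z up, the work surface at z = 0. Lengths are in mm, angles in degrees, forces in N, time in s.
With the tool pointing down it reaches from about 350 to 850 mm from the base axis. Payload 8.1 kg.
Tool frame: the origin (TCP) lies on the front face of the gripper's body, between the roots of the fingers; the fingertips stand r.finger_overhang ahead of it and the grasp point (between the pads) lies 54 mm ahead of it (r.finger_overhang is the distance from the TCP to the fingertips, in mm); y points along the fingers, z is the direction in which the jaws open and shut, and the axes are right-handed (so a half turn about y gives the same grasp; the last joint's range is limited). The gripper opens to 85 mm and grips with 20 to 120 N. Pads are 22 mm wide; open, the fingers measure 114 mm over their backs; the gripper's body (76 mm by 85 mm) begins 54 mm behind the grasp point. The pads swing forward as they close: fully open they stand 13 mm farther back than shut.
Start: joints at [-75.596, 7.471, 85.268, -0, 87.261, -4.893], TCP at [198.301, -566.288, 303.892] pointing down, gripper open.
Joint ranges: [-169.43, 169.43], [-51.17, 129.36], [1.28, 143.12], [-76.62, 256.62], [0, 156.53], [-152.29, 152.29]. Speed limits (degrees/s): [136.94, 136.94, 159.86, 180, 180, 180].

INTERFACE

Orientations are given as [roll, pitch, yaw] about the fixed x, y, z axes, in that order (R = Rz(yaw) Ry(pitch) Rx(roll)).
In Python, from bench import r gives the robot as it stands. The module is installed in compiled form; this text tells all that it offers.
- The arm moves only by the tool arm_command, never from a script. Its argument "increments" is a list of rows, each a list of 6 numbers: the shift along the tool's x, y, z in m, then the turn, a rotation vector about the tool's x, y, z in rad. In form: [[tx, ty, tz, wx, wy, wz], ...]. A call has exactly 10 rows; each row is the pose to reach, as a shift and turn from the pose commanded when the call began, along the tool's axes at that moment; what a row does not reach only later rows make up. A row lasts 1/8 s, in which the tool goes at most 62.5 mm and 10.7 degrees, less where a joint would pass 70% of its speed; a pose out of reach is approached as far as the arm can. A call with a gripper value outside its range is refused whole. "jaw" is the gripper's target within -1 to 1 (shut at 1, half-way at 0, fully open at -1), set as the call begins (left out, the last holds). The fingers move at their own pace and stop on an object; "force" is the grip in N (left out, the last holds). Time passes only in rows, so rows that repeat a pose let the fingers close, or fill a call up. It gives the time, the measured TCP pose, the force and the opening at its end, in the units of the state.
- r.sense(): the state, without advancing time (a new reading comes with each control period).
- r.snapshot(name): name is "scene" or "top" or "wrist"; returns the picture (480x640x3 uint8, red, green, blue); there is no depth.
- r.camera_model(name): a dict with "intrinsics" (3x3 intrinsics, pixels), "distortion" ([k1, k2, p1, p2, k3] as OpenCV has them; the pictures are not rectified), "cam_to_world" (4x4, takes a point from camera to world coordinates). Camera axes: x right, y down, z forward; pixel columns grow to the right and rows downward; lengths in mm; the calibration is good to about 2 mm. A picture is of the moment at which its call begins: read the wrist's pose just before it. camera_model takes no time and is no camera call; for the wrist camera it gives the pose at the moment of the call.
- r.hand_in(): hands the job in, once; it reports no verdict.
Trained networks look in the newest picture that a camera, given by its name, has taken for a name from the list of things; names that differ only in an ending like _2 or _b are one class to them, and where a whole thing is asked for, a point or a joint stands for the part that bears it (a point fixed in the world has none). Each returns a list of dicts, best first, with "conf" (0 to 1); they miss things now and then, are a little off and sometimes report something else, mostly with a low value. They report only what shows in the picture. A call takes as long as a camera call.
- r.trace(camera, target): "mask" (480x640 bool, what is visible of it) and "position" ([column, row] in pixels, amid what is visible of it).
- r.spot_point(camera, target): "position" ([column, row] in pixels: a listed point, or the origin of a listed thing).
The state is a dict: "time": time; "joint_pos": joint angles; "qd": joint speeds; "joint_efforts": joint torques, N m; "tool_pos": TCP position; "tcp_rot": TCP orientation; "ft_force": force on the tool from outside, world axes, zero at the start; "wrist_torque": the same for the moment, N m; "finger_gap": finger opening in mm.
Only numpy, scipy, OpenCV 4.12 (cv2) and the standard library are available. Lean on these libraries where they do the work, as an engineer would, in place of code of your own. Each camera call takes 0.05 s, during which the arm holds its last target.

## Working session

There is one attempt and no reset: what is moved stays moved. The work goes in short steps, Python scripts to look and compute and a tool call to move; the robot and the scene stay as the last step left them, time stands still between calls to the robot, and variables do not carry over. Pictures are saved under pics/ and viewed, and the job is handed in when it is done.

Besides the shell and the picture viewer there is one more tool, called after "Emit:" by a JSON object that holds its "op" and its "data", one argument or row to a line. arm_command: Moves the arm, as the interface text tells. Its arguments: {"type":"object","properties":{"increments":{"type":"array","items":{"type":"array","items":{"type":"number"}}},"jaw":{"type":"number"},"force":{"type":"number"}},"required":["increments"]}

```bash
ls; mkdir -p pics
python3 - <<'E'
from bench import r
import cv2
print(r.sense(), r.finger_overhang)
for n in ("scene","top","wrist"):
    im=r.snapshot(n); cv2.imwrite(f"pics/{n}0.png",im[:,:,::-1])
    m=r.camera_model(n); print(n,m)
E
```

```text
pics
{'time': 0.0, 'joint_pos': array([-7.55941280e+01,  7.51492566e+00,  8.53306471e+01,  1.98517096e-04,
        8.72611821e+01, -4.89352370e+00]), 'qd': array([ 0.01054113,  0.10301293,  0.08280754,  0.03685173,  0.00161524,
       -0.07210699]), 'joint_efforts': array([ 1.21492511e-03, -5.69396281e+01, -5.00548053e+01, -1.23489172e-04,
        1.48564309e-02,  2.23206814e-05]), 'tool_pos': array([ 198.21470295, -565.86615102,  302.83309825]), 'tcp_rot': array([-9.01063488e+01,  9.30418740e-03, -1.60700623e+02]), 'ft_force': array([ 0.76575239, -0.31021333, -0.40017035]), 'wrist_torque': array([-0.00576389, -0.04452136,  0.04331415]), 'finger_gap': 85.67291007025123} 72.6
scene {'intrinsics': array([[546.14981354,   0.        , 310.57183273],
       [  0.        , 546.14981354, 234.8934617 ],
       [  0.        ,   0.        ,   1.        ]]), 'distortion': array([-0.09181129,  0.        ,  0.        ,  0.        ,  0.        ]), 'cam_to_world': array([[ 4.33546702e-01,  7.68008714e-01, -4.71380814e-01,
         1.07784624e+03],
       [ 9.01130839e-01, -3.69896783e-01,  2.261406
[... 747 characters left out ...]
 0.00000000e+00,  0.00000000e+00,  0.00000000e+00,
         1.00000000e+00]])}
wrist {'intrinsics': array([[369.77412958,   0.        , 324.80534051],
       [  0.        , 369.77412958, 245.41627346],
       [  0.        ,   0.        ,   1.        ]]), 'distortion': array([-0.05472709,  0.        ,  0.        ,  0.        ,  0.        ]), 'cam_to_world': array([[ 3.29851140e-01, -8.96692888e-01, -2.95195004e-01,
         2.73503300e+02],
       [-9.44029629e-01, -3.14139477e-01, -1.00620318e-01,
        -5.38908629e+02],
       [-2.50688086e-03,  3.11862557e-01, -9.50123919e-01,
         3.74061034e+02],
       [ 0.00000000e+00,  0.00000000e+00,  0.00000000e+00,
         1.00000000e+00]])}
```

View pics/top0.png

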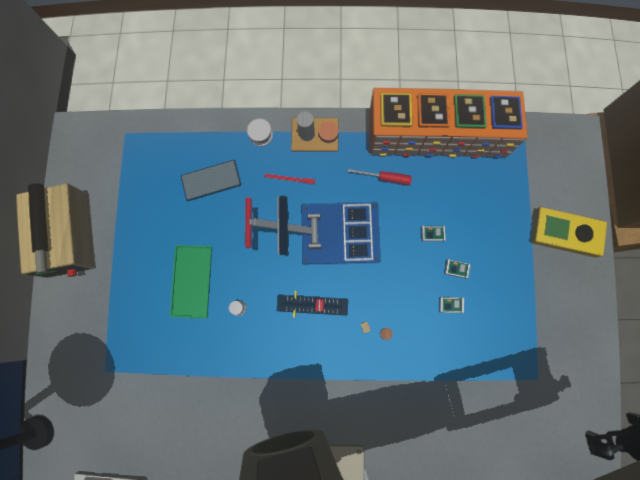

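View pics/scene0.png

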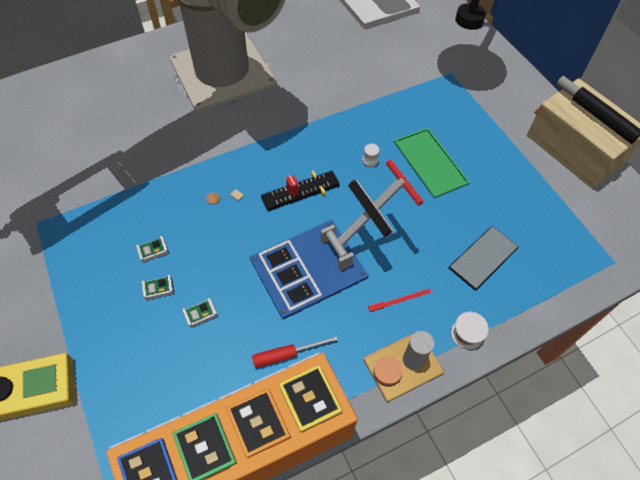

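View pics/wrist0.png

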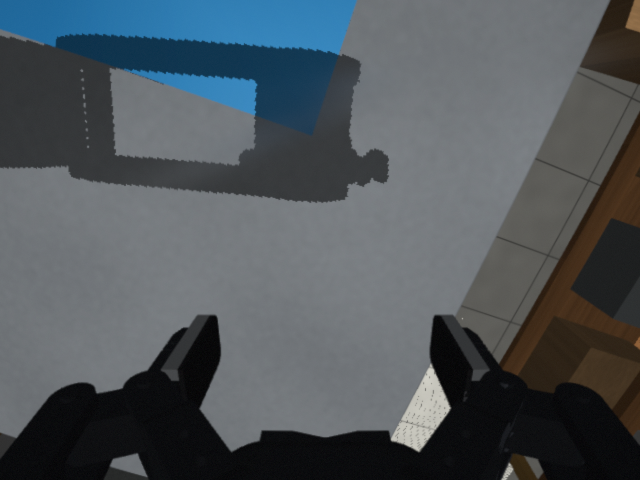

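```bash
cat > h.py <<'E'
from bench import r
import numpy as np, cv2
from scipy.spatial.transform import Rotation as R
def rays(cam,px,m=None):
    m=m or r.camera_model(cam)
    p=cv2.undistortPoints(np.array(px,float).reshape(-1,1,2),m["intrinsics"],m["distortion"]).reshape(-1,2)
    d=np.c_[p,np.ones(len(p))]@m["cam_to_world"][:3,:3].T
    return m["cam_to_world"][:3,3],d
def plane(cam,px,z,m=None):
    o,d=rays(cam,px,m); t=(z-o[2])/d[:,2]; return o+d*t[:,None]
def tri(pairs):
    A=np.zeros((3,3));b=np.zeros(3);L=[]
    for cam,px in pairs:
        o,d=rays(cam,[px]);d=d[0]/np.linalg.norm(d[0]);P=np.eye(3)-np.outer(d,d);A+=P;b+=P@o;L.append((o,P))
    x=np.linalg.solve(A,b);return x,[round(float(np.linalg.norm(P@(x-o))),1) for o,P in L]
def proj(cam,X,m=None):
    m=m or r.camera_model(cam);T=np.linalg.inv(m["cam_to_world"])
    q,_=cv2.projectPoints(np.array(X,float).reshape(-1,3),T[:3,:3],T[:3,3],m["intrinsics"],m["distortion"]);return q.reshape(-1,2)
def rect(cam,mask,z,m=None):
    c,_=cv2.findContours(mask.astype(np.uint8),cv2.RETR_EXTERNAL,cv2.CHAIN_APPROX_NONE)
    c=max(c,key=cv2.contourArea).reshape(-1,2)
    P=plane(cam,c,z,m)[:,:2].astype(np.float32); return cv2.minAreaRect(P)
def save(cam,name):
    im=r.snapshot(cam);cv2.imwrite(f"pics/{name}.png",im[:,:,::-1]);return im
E
python3 - <<'E'
from h import *
np.set_printoptions(suppress=True,precision=1)
for cam in ("top","scene"):
    r.snapshot(cam)
    for n in ("nest","clamp_hinge","clamp_grip","presser","fader_base","fader_top","mark","tray","cassette0","flux_jar","driver","tweezers","phone"):
        zs=dict(clamp_hinge=45,fader_top=54.5).get(n,0)
        for x in r.spot_point(cam,n)[:4]:
            if x["conf"]>.3: print(cam,n,round(x["conf"],2),np.array(x["position"]),plane(cam,[x["position"]],zs)[0])
    for n,z in (("cassette0",18),("tray",8),("nest",12),("fader_base",14),("fader",54.5)):
        for x in r.trace(cam,n)[:4]:
            if x["conf"]>.3: print(cam,n,round(x["conf"],2),x["position"],rect(cam,x["mask"],z))
print(r.sense()["time"])
E
```

```text
top nest 0.81 [356.7 233.5] [613.2 -89.3   0. ]
top clamp_hinge 0.76 [312.6 230. ] [612.5  18.1  45. ]
top clamp_grip 0.58 [249.3 236.5] [602.8 177.5   0. ]
top presser 0.91 [282.6 222.7] [638.6  95.3   0. ]
top fader_top 0.66 [318.8 307.7] [428.9   0.2  54.5]
top mark 0.61 [293.9 303.8] [438.4  62.3   0. ]
top tray 0.55 [189.1 283.2] [484.  323.8   0. ]
top cassette0 0.74 [314.8 230.9] [618.7  14.5   0. ]
top cassette0 0.69 [454.8 266.8] [ 532.8 -331.1    0. ]
top cassette0 0.68 [445.6 306.2] [ 436.5 -306.     0. ]
top cassette0 0.55 [429.3 233.5] [ 615.2 -269.7    0. ]
top flux_jar 0.72 [240.6 306.9] [428.5 192.4   0. ]
top driver 0.68 [378.3 178.6] [ 755.  -143.9    0. ]
top driver 0.32 [355.1 233. ] [614.4 -85.4   0. ]
top tweezers 0.65 [286.9 177.8] [755.1  87.8   0. ]
top phone 0.76 [212.3 176.9] [756.9 280.2   0. ]
top phone 0.7 [192.9 281.5] [488.3 314.4   0. ]
top cassette0 0.88 [430.9, 235.3] ((613.7557983398438, -275.058349609375), (59.122642517089844, 37.3211555480957), 88.76663208007812)
top cassette0 0.8 [455.3, 267.9] ((525.9496459960938, -331.12396240234375), (59.0674
[... 2077 characters left out ...]
4863281), 15.463790893554688)
scene cassette0 0.65 [160.8, 291.0] ((533.4862670898438, -333.8746337890625), (58.53592300415039, 43.51697540283203), 78.30074310302734)
scene tray 0.83 [432.7, 162.9] ((489.6424865722656, 315.3154602050781), (97.5576400756836, 182.6459197998047), 89.05279541015625)
scene nest 0.66 [323.7, 260.6] ((584.0651245117188, 50.82453918457031), (189.9744873046875, 430.18060302734375), 16.434118270874023)
scene fader_base 0.81 [295.0, 188.6] ((428.0773620605469, 14.08929443359375), (174.24273681640625, 73.54248809814453), 88.02536010742188)
scene fader 0.52 [294.3, 184.3] ((447.8359375, -6.827430725097656), (26.085813522338867, 53.16683578491211), 74.10183715820312)
2.05
```

```bash
cat >> h.py <<'E'
np.set_printoptions(suppress=True,precision=4)
def go(x,y,z,yaw):
    "shift/turn in tool axes from measured pose to TCP target pointing down"
    s=r.sense();R0=R.from_euler("xyz",s["tcp_rot"],degrees=True);R1=R.from_euler("xyz",[-90,0,yaw],degrees=True)
    d=R0.inv().apply(np.array([x,y,z])-s["tool_pos"])/1000;w=(R0.inv()*R1).as_rotvec()
    print("t=%.1f"%s["time"],"gap %.1f"%s["finger_gap"],"tcp",s["tool_pos"].round(1),"rot",s["tcp_rot"].round(1),"F",s["ft_force"].round(1),"\nSHIFT",d.round(4),"TURN",w.round(4))
E
python3 -c "
from h import *
go(440,0,250,-180)"
```

```text
t=2.0 gap 85.1 tcp [ 198.3 -566.3  303.9] rot [ -90.     0.  -160.7] F [ 0.3  0.2 -1. ] 
SHIFT [-0.4153  0.0539 -0.4546] TURN [ 0.0001  0.3368 -0.    ]
```

Emit:
{"op": "arm_command", "data": {
  "increments": [
    [-0.02,0.003,-0.02,0,0.015,0],
    [-0.06,0.008,-0.065,0,0.05,0],
    [-0.11,0.015,-0.12,0,0.09,0],
    [-0.16,0.021,-0.175,0,0.13,0],
    [-0.21,0.027,-0.23,0,0.17,0],
    [-0.26,0.034,-0.285,0,0.21,0],
    [-0.31,0.04,-0.34,0,0.25,0],
    [-0.36,0.047,-0.395,0,0.29,0],
    [-0.4,0.052,-0.438,0,0.325,0],
    [-0.415,0.054,-0.455,0,0.337,0]
  ],
  "jaw": -0.3
}}

```text
time: 3.3
tool_pos: [428.8, -24.7, 252.8]
tcp_rot: [-90.0, 0.1, 179.9]
ft_force: [0.5, -0.4, -0.1]
finger_gap: 55.6
```

Run:
```python
from h import *
print(r.finger_overhang)
go(440,0,250,-180)
save("wrist","w1")
m=r.camera_model("wrist")
for n,z in (("fader_top",54.5),("mark",0),("fader_base",0),("nest",0)):
    for x in r.spot_point("wrist",n)[:2]: print(n,round(x["conf"],2),np.array(x["position"]),plane("wrist",[x["position"]],z,m)[0])
for n,z in (("fader_base",14),("fader",54.5)):
    for x in r.trace("wrist",n)[:2]: print(n,round(x["conf"],2),x["position"],rect("wrist",x["mask"],z,m))
```

```text
72.6
t=3.3 gap 55.6 tcp [428.8 -24.7 252.8] rot [-90.    0.1 179.9] F [ 0.5 -0.4 -0.1] 
SHIFT [-0.0112  0.0029 -0.0247] TURN [-0.0004 -0.0009 -0.0017]
fader_top 0.61 [293.8 229. ] [434.9192   7.3629  54.5   ]
mark 0.46 [275.7 210.7] [436.6536  28.1806   0.    ]
fader_base 0.63 [277.  210.7] [436.6566  27.0154   0.    ]
fader_base 0.58 [278.4, 211.2] ((434.81353759765625, 27.172637939453125), (168.93722534179688, 48.651973724365234), 87.60584259033203)
fader 0.85 [292.3, 220.5] ((440.08612060546875, 7.473280429840088), (20.2748966217041, 34.265682220458984), 88.0409927368164)
```

View pics/w1.png

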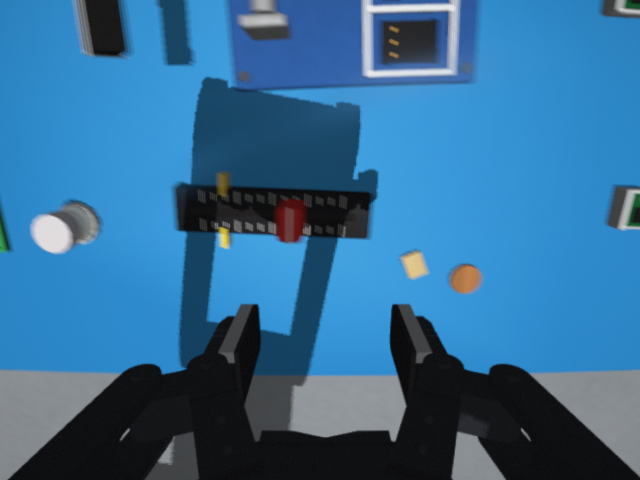

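Run:
```python
from h import *
go(440,0,250,-180)
save("wrist","w2")
m=r.camera_model("wrist")
for n,z in (("fader_top",54.5),("mark",0),("fader_base",0),("nest",0)):
    for x in r.spot_point("wrist",n)[:2]: print(n,round(x["conf"],2),np.array(x["position"]),plane("wrist",[x["position"]],z,m)[0])
for n,z in (("fader_base",14),("fader",54.5)):
    for x in r.trace("wrist",n)[:2]: print(n,round(x["conf"],2),x["position"],rect("wrist",x["mask"],z,m))
go(440,0,250,-180)
```

```text
t=3.6 gap 55.5 tcp [428.  -27.7 252.6] rot [-90.    0.  179.9] F [-0.5  0.1 -0. ] 
SHIFT [-0.0119  0.0026 -0.0278] TURN [-0.0004 -0.0017 -0.0002]
fader_top 0.64 [287.3 225.5] [435.2348   1.2406  54.5   ]
fader_base 0.62 [274.  211.2] [433.8389  18.529    0.    ]
fader_base 0.42 [287.3 225.2] [420.828    7.0427   0.    ]
nest 0.29 [276.4 208.4] [436.3869  16.2665   0.    ]
fader_base 0.78 [273.5, 209.6] ((433.380126953125, 18.994705200195312), (168.89154052734375, 48.75714111328125), 87.17423248291016)
fader 0.6 [289.2, 221.1] ((438.1119384765625, -0.3943595886230469), (21.569185256958008, 35.23127746582031), 87.4594955444336)
t=4.0 gap 55.6 tcp [428.1 -27.3 252.6] rot [-90.    0.  179.9] F [-0.1  0.1 -0.7] 
SHIFT [-0.0118  0.0026 -0.0273] TURN [-0.     -0.0016 -0.0002]
```

View pics/w2.png

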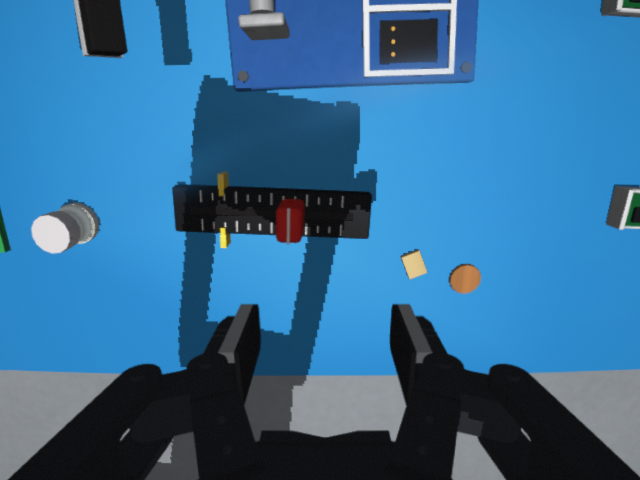

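Emit:
{"op": "arm_command", "data": {
  "increments": [
    [-0.003,0.02,-0.014,0,0.02,0],
    [-0.006,0.05,-0.028,0,0.045,0],
    [-0.006,0.08,-0.028,0,0.045,0],
    [-0.006,0.105,-0.028,0,0.045,0],
    [-0.006,0.125,-0.028,0,0.045,0],
    [-0.006,0.14,-0.028,0,0.045,0],
    [-0.006,0.15,-0.028,0,0.045,0],
    [-0.006,0.154,-0.028,0,0.045,0],
    [-0.006,0.154,-0.028,0,0.045,0],
    [-0.006,0.154,-0.028,0,0.045,0]
  ]
}}

```text
time: 5.25
tool_pos: [434.7, 1.3, 99.1]
tcp_rot: [-90.0, 0.1, 177.4]
ft_force: [-0.2, 0.7, 0.3]
finger_gap: 55.4
```

Run:
```python
from h import *
go(434,0,98,-182.6)
save("wrist","w3")
m=r.camera_model("wrist")
print(plane("wrist",[[0,0]],0,m)[0])
```

```text
t=5.2 gap 55.4 tcp [434.7   1.3  99.1] rot [-90.    0.1 177.4] F [-0.2  0.7  0.3] 
SHIFT [0.0007 0.0011 0.0013] TURN [-0.0001  0.0002 -0.0012]
[574.6652 134.0919   0.    ]
```

View pics/w3.png

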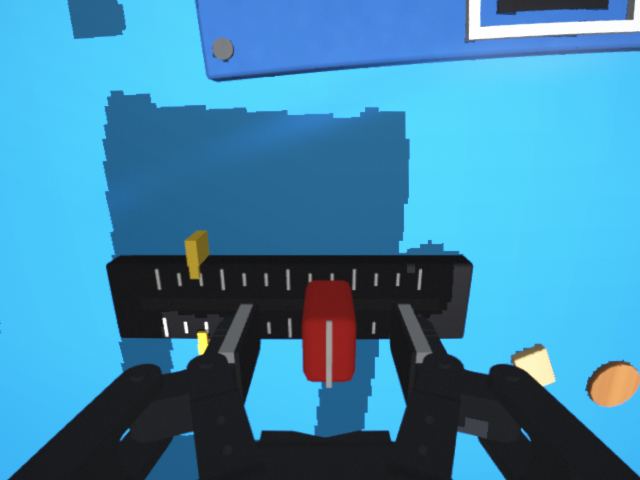

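Emit:
{"op": "arm_command", "data": {
  "increments": [
    [0,0,0,0,0,0],
    [0,0,0,0,0,0],
    [0,0,0,0,0,0],
    [0,0,0,0,0,0],
    [0,0,0.008,0,0,0],
    [0,0,0.018,0,0,0],
    [0,0,0.028,0,0,0],
    [0,0,0.036,0,0,0],
    [0,0,0.038,0,0,0],
    [0,0,0.038,0,0,0]
  ],
  "jaw": 1,
  "force": 30
}}

```text
time: 6.55
tool_pos: [432.7, -37.0, 98.8]
tcp_rot: [-90.0, 0.0, 177.4]
ft_force: [-1.8, -1.3, 5.0]
finger_gap: 19.5
```

Run:
```python
from h import *
go(434,-41,98,-182.6)
save("wrist","w4")
```

```text
t=6.5 gap 19.5 tcp [432.7 -37.   98.8] rot [-90.    0.  177.4] F [-1.8 -1.3  5. ] 
SHIFT [-0.0015  0.0008  0.004 ] TURN [-0.0003 -0.0001 -0.0004]
```

View pics/w4.png

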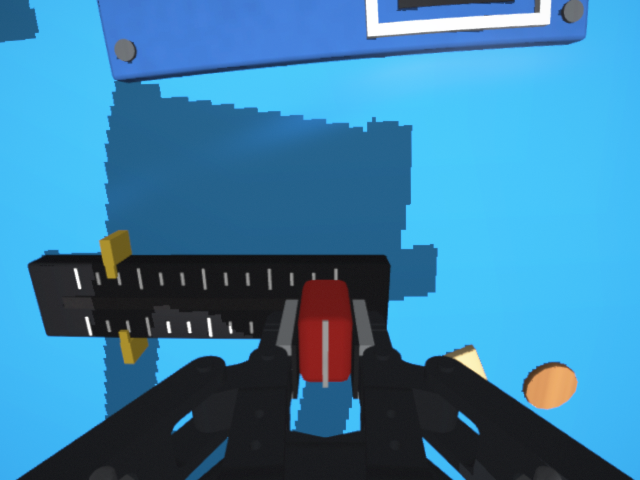

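Emit:
{"op": "arm_command", "data": {
  "increments": [
    [0,0,0.001,0,0,0],
    [0,0,0.002,0,0,0],
    [0,0,0.003,0,0,0],
    [0,0,0.004,0,0,0],
    [0,0,0.005,0,0,0],
    [0,0,0.006,0,0,0],
    [0,0,0.006,0,0,0],
    [0,0,0.006,0,0,0],
    [0,0,0.006,0,0,0],
    [0,0,0.006,0,0,0]
  ]
}}

```text
time: 7.85
tool_pos: [432.5, -42.0, 98.8]
tcp_rot: [-90.1, 0.0, 177.4]
ft_force: [-1.5, 4.9, 6.1]
finger_gap: 19.3
```

Run:
```python
from h import *
go(434,-43,98,-182.6)
save("wrist","w5")
```

```text
t=7.8 gap 19.3 tcp [432.5 -42.   98.8] rot [-90.1   0.  177.4] F [-1.5  4.9  6.1] 
SHIFT [-0.0016  0.0008  0.001 ] TURN [ 0.0014  0.0002 -0.0004]
```

View pics/w5.png

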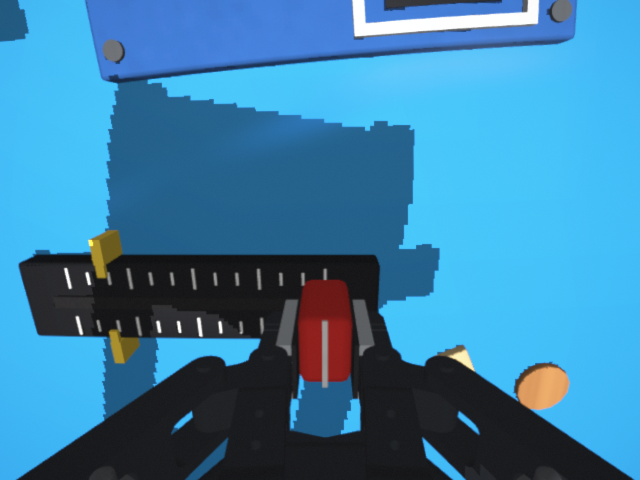

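Emit:
{"op": "arm_command", "data": {
  "increments": [
    [0,0,0.001,0,0,0],
    [0,0,0.002,0,0,0],
    [0,0,0.003,0,0,0],
    [0,0,0.003,0,0,0],
    [0,0,0.003,0,0,0],
    [0,0,0.003,0,0,0],
    [0,0,0.003,0,0,0],
    [0,0,0.003,0,0,0],
    [0,0,0.003,0,0,0],
    [0,0,0.003,0,0,0]
  ]
}}

```text
time: 9.15
tool_pos: [432.4, -42.6, 98.8]
tcp_rot: [-90.3, 0.0, 177.4]
ft_force: [0.8, 20.2, 8.7]
finger_gap: 19.4
```

Emit:
{"op": "arm_command", "data": {
  "increments": [
    [0,0,-0.004,0,0,0],
    [0,0,-0.004,0,0,0],
    [0,0,-0.004,0,0,0],
    [0,-0.01,-0.004,0,0,0],
    [0,-0.03,-0.004,0,0,0],
    [0,-0.06,-0.002,0,0,0],
    [0,-0.1,0.02,0,-0.01,0],
    [-0.02,-0.14,0.06,0,-0.02,0],
    [-0.04,-0.18,0.12,0,-0.04,0],
    [-0.06,-0.2,0.18,0,-0.045,0]
  ],
  "jaw": -1
}}

```text
time: 10.4
tool_pos: [480.6, -215.6, 296.5]
tcp_rot: [-89.9, 0.2, -180.0]
ft_force: [0.4, -0.0, 1.2]
finger_gap: 85.4
```

Emit:
{"op": "arm_command", "data": {
  "increments": [
    [-0.01,0,0.04,0,0,0],
    [-0.01,0,0.08,0,0,0],
    [-0.01,0,0.1,0,0,0],
    [-0.01,0,0.1,0,0,0],
    [-0.01,0,0.1,0,0,0],
    [-0.01,0,0.1,0,0,0],
    [-0.01,0,0.1,0,0,0],
    [-0.01,0,0.1,0,0,0],
    [-0.01,0,0.1,0,0,0],
    [-0.01,0,0.1,0,0,0]
  ]
}}

```text
time: 11.65
tool_pos: [489.8, -313.8, 293.1]
tcp_rot: [-90.0, -0.0, 180.0]
ft_force: [-0.1, -0.5, 0.7]
finger_gap: 85.2
```

```bash
cat > look.py <<'E'
from h import *
import sys
go(500,-320,300,-180)
save("wrist",sys.argv[1])
m=r.camera_model("wrist")
for x in r.spot_point("wrist","cassette0")[:4]: print(round(x["conf"],2),np.array(x["position"]),plane("wrist",[x["position"]],0,m)[0])
for x in r.trace("wrist","cassette0")[:4]: print(round(x["conf"],2),x["position"],rect("wrist",x["mask"],18,m))
r.snapshot("top")
for x in r.trace("top","cassette0")[:4]: print("top",round(x["conf"],2),x["position"],rect("top",x["mask"],18))
E
python3 look.py w6
```

```text
t=11.7 gap 85.2 tcp [ 489.8 -313.8  293.1] rot [-90.  -0. 180.] F [-0.1 -0.5  0.7] 
SHIFT [-0.0102 -0.0069  0.0062] TURN [ 0.     -0.0002  0.    ]
0.91 [329.  252.2] [ 442.3999 -317.0206    0.    ]
0.9 [286.   73.9] [ 614.0517 -277.5097    0.    ]
0.82 [347.8 169.6] [ 527.5052 -335.0994    0.    ]
0.96 [347.2, 169.1] ((527.9032592773438, -332.17413330078125), (55.97243118286133, 36.56878662109375), 78.09386444091797)
0.85 [328.3, 255.1] ((441.7917175292969, -315.8760070800781), (56.04191589355469, 40.42656707763672), 88.43529510498047)
0.63 [283.0, 68.8] ((612.6677856445312, -274.8572082519531), (37.432701110839844, 57.01252365112305), 0.4770093560218811)
top 0.93 [428.2, 233.0] ((614.5894775390625, -273.7272644042969), (37.2396240234375, 61.77003479003906), 0.6251206398010254)
top 0.6 [450.9, 261.6] ((537.9706420898438, -314.0993347167969), (22.59204864501953, 46.791202545166016), 35.08543395996094)
top 0.59 [445.2, 303.7] ((440.1453552246094, -308.7751770019531), (35.688377380371094, 46.71794128417969), 0.24686719477176666)
```

View pics/w6.png

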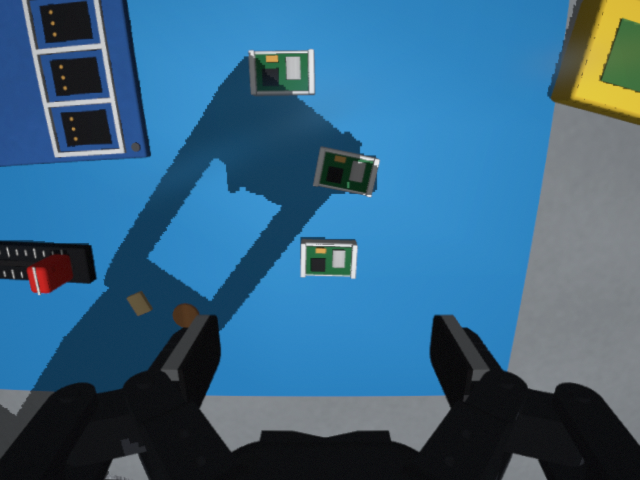

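Run:
```python
from h import *
m=r.camera_model("wrist");s=r.sense()
T=np.eye(4);T[:3,:3]=R.from_euler("xyz",s["tcp_rot"],degrees=True).as_matrix();T[:3,3]=s["tool_pos"]
m=dict(m);m["cam_to_world"]=np.linalg.inv(T)@m["cam_to_world"]  # camera in tool
print(m["cam_to_world"].round(3))
for px,g in (((258,305),55.6),((391,305),55.6),((259,325),55.6),((217,317),85.3),((432,317),85.3),((219,352),85.3),((298,300),19.4),((353,300),19.4)):
    o,d=rays("wrist",[px],m);d=d[0]
    for sg in (1,-1):
        t=(sg*g/2-o[2])/d[2]
        if t>0: print(px,g,(o+d*t).round(1))
```

```text
[[  0.001   0.95    0.312 -79.768]
 [  0.001  -0.312   0.95  -70.978]
 [  1.     -0.     -0.001  -0.663]
 [  0.      0.      0.      1.   ]]
(258, 305) 55.6 [-10.5  62.7 -27.8]
(391, 305) 55.6 [-5.4 72.7 27.8]
(259, 325) 55.6 [ -1.8  62.  -27.8]
(217, 317) 85.3 [ -9.   55.6 -42.6]
(432, 317) 85.3 [-5.6 61.6 42.6]
(219, 352) 85.3 [  5.4  53.3 -42.6]
(298, 300) 19.4 [-24.4  39.5  -9.7]
(353, 300) 19.4 [-17.2  53.8   9.7]
```

Emit:
{"op": "arm_command", "data": {
  "increments": [
    [0.015,0.03,0.001,0,0.01,0],
    [0.035,0.07,0.003,0,0.02,0],
    [0.048,0.11,0.003,0,0.028,0],
    [0.049,0.145,0.003,0,0.028,0],
    [0.049,0.17,0.003,0,0.028,0],
    [0.049,0.19,0.003,0,0.028,0],
    [0.049,0.205,0.003,0,0.028,0],
    [0.049,0.214,0.003,0,0.028,0],
    [0.049,0.218,0.003,0,0.028,0],
    [0.049,0.218,0.003,0,0.028,0]
  ]
}}

```text
time: 13.15
tool_pos: [441.0, -317.0, 75.4]
tcp_rot: [-90.0, 0.0, 178.4]
ft_force: [0.1, 0.6, 0.5]
finger_gap: 85.3
```

Run:
```python
from h import *
go(441,-316.5,75,-181.6)
save("wrist","w7")
m=r.camera_model("wrist")
for x in r.trace("wrist","cassette0")[:2]: print(round(x["conf"],2),x["position"],rect("wrist",x["mask"],18,m))
```

```text
t=13.2 gap 85.3 tcp [ 441.  -317.    75.4] rot [-90.    0.  178.4] F [0.1 0.6 0.5] 
SHIFT [-0.      0.0004 -0.0005] TURN [-0.0003 -0.0002 -0.0003]
0.93 [326.9, 321.9] ((442.78240966796875, -316.56939697265625), (56.11113739013672, 43.31825256347656), 88.36970520019531)
0.69 [369.6, 101.0] ((527.3768920898438, -332.7151184082031), (56.66407012939453, 35.991546630859375), 78.82621765136719)
```

View pics/w7.png

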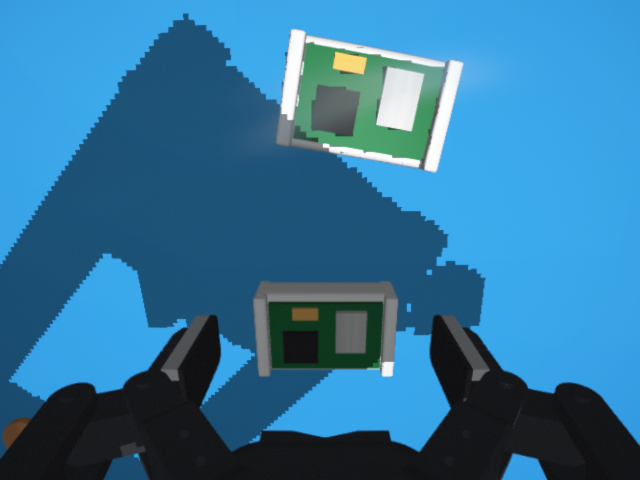

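Run:
```python
from h import *
P=plane("wrist",[(257,295),(396,295),(259,376),(394,376)],18);print(P,P.mean(0))
```

```text
[[ 459.3296 -290.7708   18.    ]
 [ 457.7946 -344.2343   18.    ]
 [ 421.8965 -288.2137   18.    ]
 [ 420.2719 -344.746    18.    ]] [ 439.8231 -316.9912   18.    ]
```

Emit:
{"op": "arm_command", "data": {
  "increments": [
    [0,0,0,0,0,0],
    [0,0,0,0,0,0],
    [0,0,0,0,0,0],
    [0,0,0,0,0,0],
    [0,0,0,0,0,0],
    [0,-0.005,0,0,0,0],
    [0,-0.02,0,0,0,0],
    [0,-0.04,0,0,0,0],
    [0,-0.06,0,0,0,0],
    [0,-0.06,0,0,0,0]
  ],
  "jaw": 1,
  "force": 40
}}

```text
time: 14.5
tool_pos: [442.0, -317.8, 137.7]
tcp_rot: [-89.8, 0.2, 178.4]
ft_force: [-0.7, -0.3, -0.8]
finger_gap: 54.9
```

Run:
```python
from h import *
go(441,-316.5,140,-180)
save("wrist","w8")
```

```text
t=14.5 gap 54.9 tcp [ 442.  -317.8  137.7] rot [-89.8   0.2 178.4] F [-0.7 -0.3 -0.8] 
SHIFT [ 0.001  -0.0023 -0.0013] TURN [-0.0029 -0.0282 -0.0034]
```

View pics/w8.png

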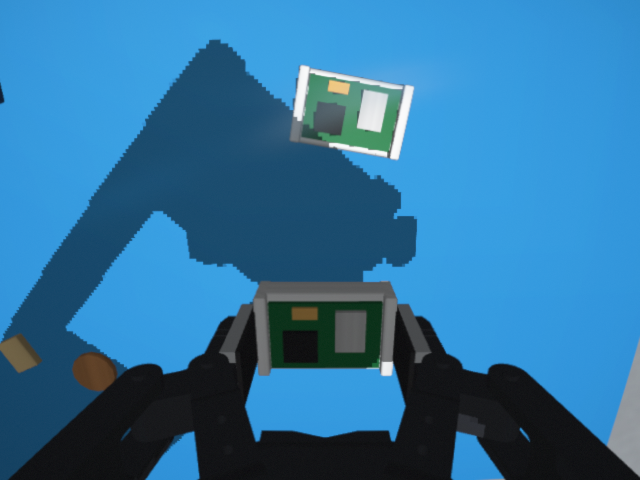

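Run:
```python
from h import *
go(600,-88,250,-177.5)
```

```text
t=14.6 gap 55.0 tcp [ 441.3 -317.3  136.3] rot [-89.9   0.1 178.4] F [-0.2  0.6 -1.3] 
SHIFT [-0.1523 -0.1138 -0.2335] TURN [-0.0015 -0.0718 -0.0018]
```

Emit:
{"op": "arm_command", "data": {
  "increments": [
    [-0.005,-0.02,-0.01,0,-0.003,0],
    [-0.02,-0.05,-0.03,0,-0.01,0],
    [-0.045,-0.08,-0.065,0,-0.02,0],
    [-0.075,-0.11,-0.11,0,-0.035,0],
    [-0.105,-0.114,-0.155,0,-0.05,0],
    [-0.13,-0.114,-0.2,0,-0.065,0],
    [-0.148,-0.114,-0.225,0,-0.072,0],
    [-0.152,-0.114,-0.233,0,-0.072,0],
    [-0.152,-0.114,-0.233,0,-0.072,0],
    [-0.152,-0.114,-0.233,0,-0.072,0]
  ]
}}

```text
time: 15.8
tool_pos: [598.7, -89.2, 248.6]
tcp_rot: [-90.0, -0.1, -177.6]
ft_force: [0.9, -0.3, -0.8]
finger_gap: 54.8
```

Run:
```python
from h import *
go(600,-88,250,-177.5)
im=save("wrist","w9")
m=r.camera_model("wrist")
for n,z in (("nest",0),("clamp_hinge",45)):
    for x in r.spot_point("wrist",n)[:2]: print(n,round(x["conf"],2),np.array(x["position"]),plane("wrist",[x["position"]],z,m)[0])
import pickle;pickle.dump(m,open("m9.pkl","wb"))
```

```text
t=15.8 gap 54.8 tcp [598.7 -89.2 248.6] rot [ -90.    -0.1 -177.6] F [ 0.9 -0.3 -0.8] 
SHIFT [-0.0014 -0.0014 -0.0012] TURN [-0.0001 -0.001   0.001 ]
nest 0.59 [327.7 202.1] [613.3   -90.198   0.   ]
clamp_hinge 0.64 [189.5 211.4] [611.0674  15.8788  45.    ]
```

View pics/w9.png

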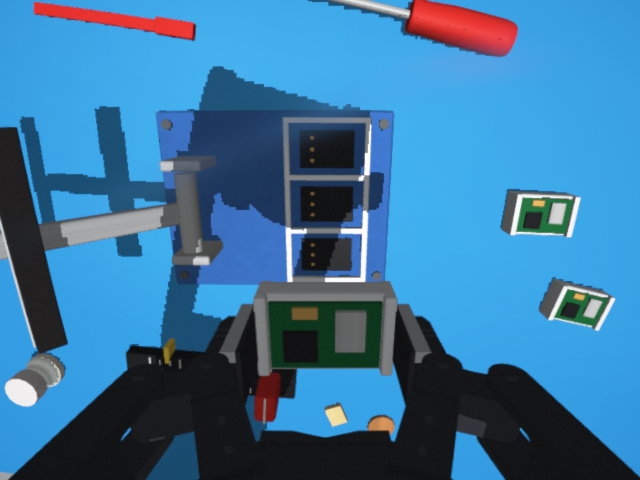

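Run:
```python
import cv2
im=cv2.imread("pics/w9.png")[100:300,270:400]
cv2.imwrite("pics/w9z.png",cv2.resize(im,None,fx=4,fy=3,interpolation=cv2.INTER_CUBIC))
```

```text
(no output)
```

View pics/w9z.png

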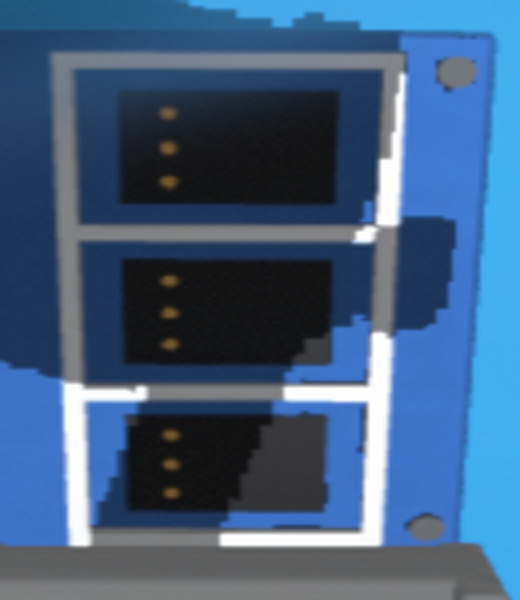

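Run:
```python
from h import *
import pickle
from scipy.optimize import least_squares
m=pickle.load(open("m9.pkl","rb"))
rows=[61,233,393,538];L=[62,68,74,79];Rr=[394,385,378,372];nx=[67.5,22.5,-22.5,-67.5]
# nest +y is left in image
px=[];N=[]
for i in range(4):
    for c,ny in ((L[i],32.5),(Rr[i],-32.5)): px.append((270+c/4-.4,100+rows[i]/3-.33));N.append((nx[i],ny))
P=plane("wrist",px,16,m)[:,:2];N=np.array(N)
def f(p):
    c,s=np.cos(p[2]),np.sin(p[2]);return ((N@np.array([[c,s],[-s,c]])+p[:2])-P).ravel()
q=least_squares(f,[615,-88,0]);print(q.x[:2],np.degrees(q.x[2]));print(f(q.x).reshape(-1,2).round(1))
```

```text
[614.4228 -88.8032] 2.2923162067863525
[[ 0.1  0.1]
 [-0.   0.1]
 [-0.1  0. ]
 [-0.2 -0.2]
 [ 0.2  0. ]
 [ 0.1 -0.1]
 [ 0.1 -0.2]
 [-0.1  0.2]]
```

Run:
```python
from h import *
go(570.6,-90.6,105,-177.7)
```

```text
t=15.9 gap 55.0 tcp [598.9 -89.2 249.1] rot [ -90.    -0.  -177.6] F [-1.2  0.5 -1.3] 
SHIFT [0.0283 0.1441 0.0002] TURN [-0.0002  0.0022  0.0001]
```

Emit:
{"op": "arm_command", "data": {
  "increments": [
    [0.008,0.01,0,0,0.002,0],
    [0.02,0.035,0,0,0.002,0],
    [0.028,0.065,0,0,0.002,0],
    [0.028,0.095,0,0,0.002,0],
    [0.028,0.12,0,0,0.002,0],
    [0.028,0.137,0,0,0.002,0],
    [0.028,0.144,0,0,0.002,0],
    [0.028,0.144,0,0,0.002,0],
    [0.028,0.144,0,0,0.002,0],
    [0.028,0.144,0,0,0.002,0]
  ]
}}

```text
time: 17.2
tool_pos: [572.0, -89.6, 106.2]
tcp_rot: [-90.0, 0.1, -177.6]
ft_force: [-0.2, 0.3, -0.3]
finger_gap: 54.6
```

Run:
```python
from h import *
go(570.6,-90.6,88.5,-177.7)
save("wrist","w10")
```

```text
t=17.2 gap 54.6 tcp [572.  -89.6 106.2] rot [ -90.     0.1 -177.6] F [-0.2  0.3 -0.3] 
SHIFT [0.0015 0.0177 0.001 ] TURN [-0.0005  0.0017 -0.0018]
```

View pics/w10.png

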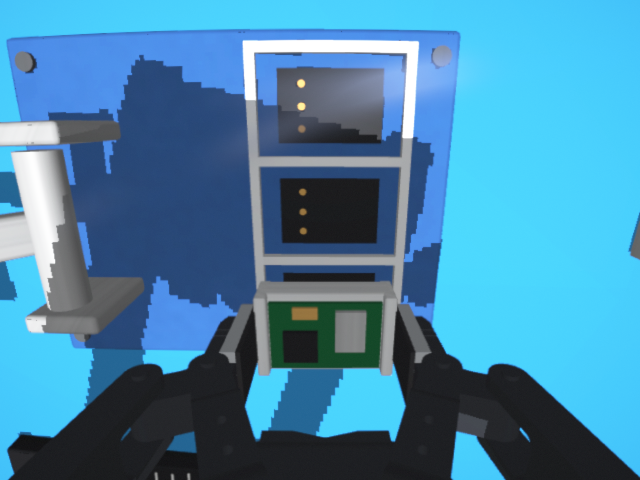

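Run:
```python
from h import *
P=plane("wrist",[(249.5,46.5),(412,46.5),(254.5,161.5),(405.5,161.5),(259.5,260.5),(399,260.5)],16)[:,:2]
c,s=np.cos(.04),np.sin(.04);Q=(P-[614.42,-88.8])@np.array([[c,-s],[s,c]]);print(Q.round(1))
P=plane("wrist",[(259,292),(394,292),(260,375),(393,375)],106-75+18);print(P.round(1),P.mean(0)-r.sense()["tool_pos"])
```

```text
[[ 67.3  31.8]
 [ 67.5 -32.6]
 [ 22.3  32.1]
 [ 22.4 -32.7]
 [-23.   32.3]
 [-22.9 -32.7]]
[[ 589.9  -62.8   49. ]
 [ 592.  -114.2   49. ]
 [ 551.9  -62.5   49. ]
 [ 554.2 -117.8   49. ]] [  0.1347   0.1707 -56.969 ]
```

```bash
cat >> h.py <<'E'
def avg(n=4):
    a=[]
    for i in range(n):
        a.append(r.sense()["tool_pos"]);r.snapshot("wrist")
    a=np.array(a);print(a.round(1).tolist());return a.mean(0)
E
python3 - <<'E'
from h import *
print(avg(5))
E
```

```text
[[571.9, -89.5, 106.0], [571.8, -89.5, 105.8], [571.6, -89.5, 105.6], [571.5, -89.4, 105.4], [571.4, -89.4, 105.3]]
[571.6522 -89.4648 105.6339]
```

Emit:
{"op": "arm_command", "data": {
  "increments": [
    [0.001,0,0.001,0,0,0],
    [0.0013,0.002,0.0014,0,0,0],
    [0.0013,0.006,0.0014,0,0,0],
    [0.0013,0.01,0.0014,0,0,0],
    [0.0013,0.013,0.0014,0,0,0],
    [0.0013,0.015,0.0014,0,0,0],
    [0.0013,0.017,0.0014,0,0,0],
    [0.0013,0.017,0.0014,0,0,0],
    [0.0013,0.017,0.0014,0,0,0],
    [0.0013,0.017,0.0014,0,0,0]
  ]
}}

```text
time: 18.75
tool_pos: [570.1, -90.9, 88.2]
tcp_rot: [-90.0, 0.0, -177.6]
ft_force: [-0.2, -0.1, -0.4]
finger_gap: 54.8
```

Run:
```python
from h import *
go(570,-90.9,88,-177.7)
save("wrist","w11")
```

```text
t=18.8 gap 54.8 tcp [570.1 -90.9  88.2] rot [ -90.     0.  -177.6] F [-0.2 -0.1 -0.4] 
SHIFT [0.0001 0.0002 0.    ] TURN [-0.      0.0017 -0.0001]
```

View pics/w11.png

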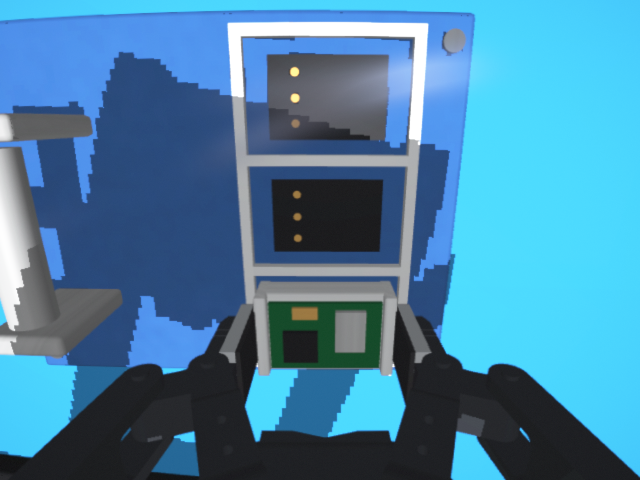

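Emit:
{"op": "arm_command", "data": {
  "increments": [
    [0,0,0,0,0,0],
    [0,0,0,0,0,0],
    [0,0,0,0,0,0],
    [0,-0.01,0,0,0,0],
    [0,-0.04,0,0,0,0],
    [0,-0.08,0,0,0,0],
    [0,-0.12,0,0,0,0],
    [0,-0.13,0,0,0,0],
    [0,-0.13,0,0,0,0],
    [0,-0.13,0,0,0,0]
  ],
  "jaw": -1
}}

```text
time: 20.05
tool_pos: [569.2, -90.6, 216.3]
tcp_rot: [-90.0, -0.2, -177.6]
ft_force: [0.4, -0.1, -0.1]
finger_gap: 85.1
```

Run:
```python
from h import *
go(527.5,-333,200,-191.9)
save("wrist","w12")
```

```text
t=20.1 gap 85.1 tcp [569.2 -90.6 216.3] rot [ -90.    -0.2 -177.6] F [ 0.4 -0.1 -0.1] 
SHIFT [0.0517 0.0162 0.2404] TURN [0.0004 0.2495 0.0027]
```

View pics/w12.png

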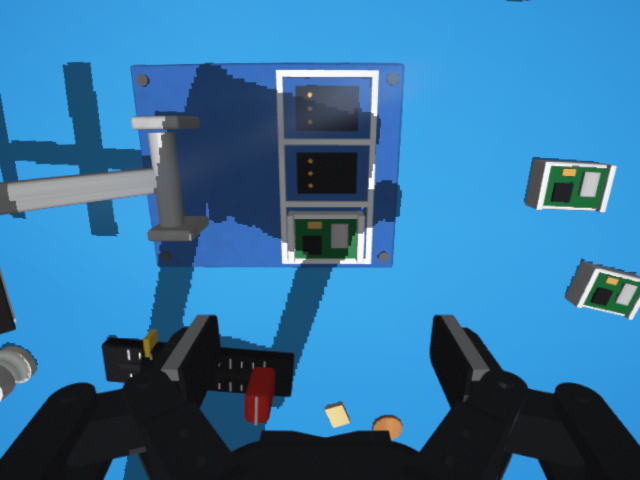

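Emit:
{"op": "arm_command", "data": {
  "increments": [
    [0.006,0.002,0.02,0,0.02,0],
    [0.015,0.005,0.06,0,0.06,0],
    [0.025,0.01,0.11,0,0.11,0],
    [0.035,0.016,0.16,0,0.16,0],
    [0.045,0.03,0.205,0,0.21,0],
    [0.052,0.04,0.232,0,0.245,0],
    [0.052,0.05,0.24,0,0.25,0],
    [0.052,0.056,0.24,0,0.25,0],
    [0.052,0.056,0.24,0,0.25,0],
    [0.052,0.056,0.24,0,0.25,0]
  ]
}}

```text
time: 21.35
tool_pos: [528.7, -331.9, 162.5]
tcp_rot: [-90.0, 0.0, 168.2]
ft_force: [-0.1, 0.2, 0.8]
finger_gap: 85.2
```

```bash
cat > cas.py <<'E'
from h import *
import sys
go(*map(float,sys.argv[2:6]))
save("wrist",sys.argv[1])
m=r.camera_model("wrist")
for x in r.trace("wrist","cassette0")[:3]: print(round(x["conf"],2),x["position"],rect("wrist",x["mask"],18,m))
E
python3 cas.py w13 527.5 -333 75 -191.9
```

```text
t=21.4 gap 85.2 tcp [ 528.7 -331.9  162.5] rot [-90.    0.  168.2] F [-0.1  0.2  0.8] 
SHIFT [0.001  0.0875 0.0013] TURN [-0.0001  0.0011 -0.0005]
0.83 [202.7, 138.6] ((613.60693359375, -276.9488220214844), (36.378196716308594, 60.168514251708984), 0.785118579864502)
0.58 [328.3, 256.9] ((529.2601928710938, -332.896240234375), (57.03099060058594, 40.99671173095703), 78.1372299194336)
0.44 [1.9, 278.7] ((557.269287109375, -119.70668029785156), (7.10003662109375, 19.867530822753906), 61.53025817871094)
```

View pics/w13.png

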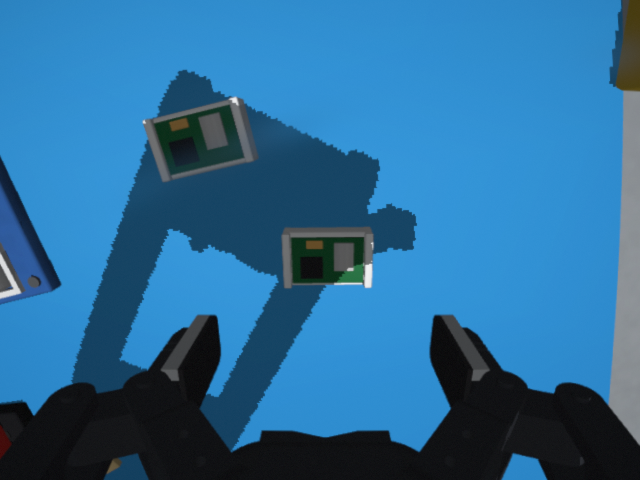

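Emit:
{"op": "arm_command", "data": {
  "increments": [
    [0.001,0.01,0.001,0,0.001,0],
    [0.001,0.03,0.001,0,0.001,0],
    [0.001,0.055,0.001,0,0.001,0],
    [0.001,0.075,0.001,0,0.001,0],
    [0.001,0.085,0.001,0,0.001,0],
    [0.001,0.0875,0.001,0,0.001,0],
    [0.001,0.0875,0.001,0,0.001,0],
    [0.001,0.0875,0.001,0,0.001,0],
    [0.001,0.0875,0.001,0,0.001,0],
    [0.001,0.0875,0.001,0,0.001,0]
  ]
}}

```text
time: 22.7
tool_pos: [527.2, -333.8, 75.1]
tcp_rot: [-90.0, 0.0, 168.0]
ft_force: [0.2, -0.3, 0.2]
finger_gap: 85.4
```

```bash
python3 cas.py w14 527.5 -333 75 -191.9
```

```text
t=22.7 gap 85.4 tcp [ 527.2 -333.8   75.1] rot [-90.   0. 168.] F [ 0.2 -0.3  0.2] 
SHIFT [-0.0001  0.0001 -0.0008] TURN [-0.0003 -0.0015 -0.0007]
0.62 [326.1, 321.5] ((530.3796997070312, -333.016845703125), (55.92277526855469, 42.83937072753906), 78.56013488769531)
0.56 [118.0, 144.1] ((613.6617431640625, -277.8392028808594), (36.00596237182617, 61.5799446105957), 0.4608042538166046)
```

View pics/w14.png

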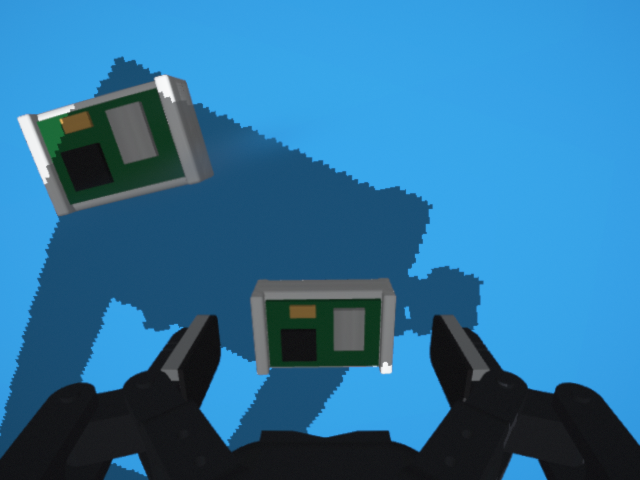

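Emit:
{"op": "arm_command", "data": {
  "increments": [
    [0,0,0,0,0,0],
    [0,0,0,0,0,0],
    [0,0,0,0,0,0],
    [0,0,0,0,0,0],
    [0,0,0,0,0,0],
    [0,-0.005,0,0,0,0],
    [0,-0.02,0,0,0,0],
    [0,-0.05,0,0,0,0],
    [0,-0.085,0,0,0,0],
    [0,-0.11,0,0,0,0]
  ],
  "jaw": 1
}}

```text
time: 24.05
tool_pos: [527.5, -334.0, 187.6]
tcp_rot: [-89.9, 0.1, 168.0]
ft_force: [0.8, 0.4, -0.5]
finger_gap: 54.7
```

```bash
python3 cas.py w15 614.8 -89 200 -177.7
```

```text
t=24.1 gap 54.7 tcp [ 527.5 -334.   187.6] rot [-89.9   0.1 168. ] F [ 0.8  0.4 -0.5] 
SHIFT [-0.0346 -0.0126 -0.2577] TURN [-0.0013 -0.2494 -0.0022]
0.68 [212.2, 135.8] ((615.8312377929688, -276.83099365234375), (36.87709426879883, 60.1496696472168), 0.643096923828125)
0.65 [10.5, 256.2] ((565.9606323242188, -111.07264709472656), (25.779449462890625, 46.94594192504883), 62.0592041015625)
```

View pics/w15.png

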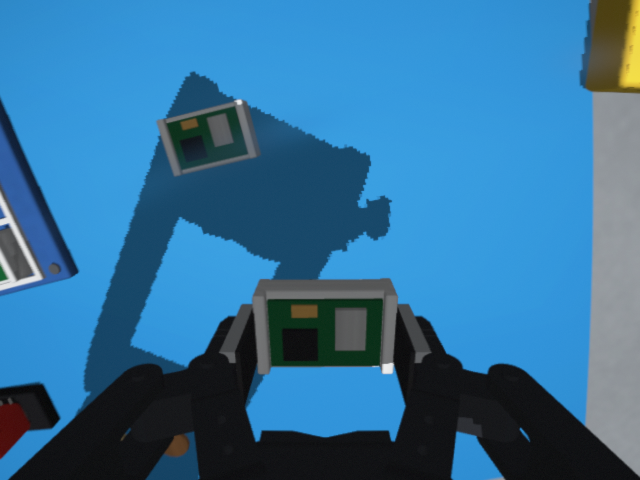

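Emit:
{"op": "arm_command", "data": {
  "increments": [
    [-0.004,-0.004,-0.02,0,-0.02,0],
    [-0.01,-0.012,-0.06,0,-0.06,0],
    [-0.016,-0.013,-0.11,0,-0.11,0],
    [-0.022,-0.013,-0.16,0,-0.155,0],
    [-0.028,-0.01,-0.21,0,-0.205,0],
    [-0.033,0.01,-0.245,0,-0.24,0],
    [-0.034,0.04,-0.257,0,-0.249,0],
    [-0.034,0.07,-0.2577,0,-0.249,0],
    [-0.034,0.08,-0.2577,0,-0.249,0],
    [-0.034,0.083,-0.2577,0,-0.249,0]
  ]
}}

```text
time: 25.4
tool_pos: [613.1, -88.1, 100.5]
tcp_rot: [-90.0, -0.1, -177.7]
ft_force: [-0.7, 0.5, 0.1]
finger_gap: 54.6
```

Run:
```python
from h import *
save("wrist","w16");avg(4)
go(614.3,-89.1,88,-177.7)
```

```text
[[613.6, -88.4, 101.3], [614.1, -88.7, 102.2], [614.4, -88.9, 102.7], [614.6, -89.0, 103.0]]
t=25.6 gap 55.0 tcp [614.6 -89.  103.1] rot [ -90.     0.1 -177.7] F [-0.5  0.5 -0.8] 
SHIFT [0.0004 0.0151 0.0001] TURN [-0.0006 -0.0007 -0.0023]
```

View pics/w16.png

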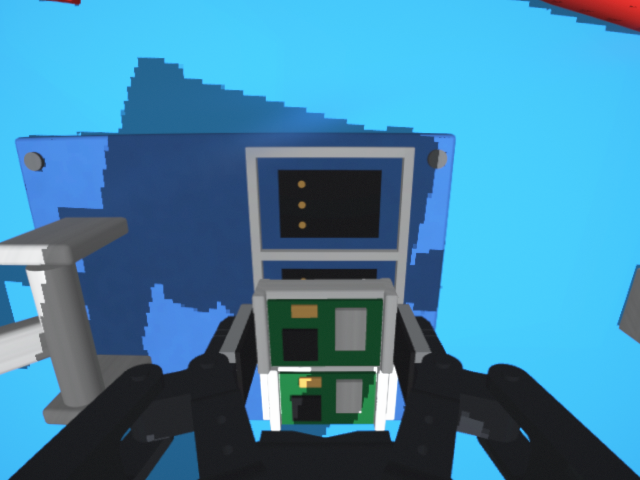

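Aligned above the middle bay; lower, release, lift.

Emit:
{"op": "arm_command", "data": {
  "increments": [
    [0.0003,0.003,0,0,0,0],
    [0.0003,0.006,0,0,0,0],
    [0.0003,0.009,0,0,0,0],
    [0.0003,0.012,0,0,0,0],
    [0.0003,0.014,0,0,0,0],
    [0.0003,0.015,0,0,0,0],
    [0.0003,0.0152,0,0,0,0],
    [0.0003,0.0152,0,0,0,0],
    [0.0003,0.0152,0,0,0,0],
    [0.0003,0.0152,0,0,0,0]
  ]
}}

```text
time: 26.9
tool_pos: [613.4, -88.6, 86.8]
tcp_rot: [-90.0, -0.0, -177.7]
ft_force: [-4.7, 2.1, 4.8]
finger_gap: 54.9
```

Run:
```python
from h import *
save("wrist","w17")
go(614.3,-89.1,88,-177.7)
```

```text
t=26.9 gap 55.1 tcp [613.4 -88.5  86.8] rot [ -90.    -0.  -177.7] F [-4.5  0.5  6.1] 
SHIFT [-0.0009 -0.0012  0.0006] TURN [ 0.     -0.0002  0.0003]
```

View pics/w17.png

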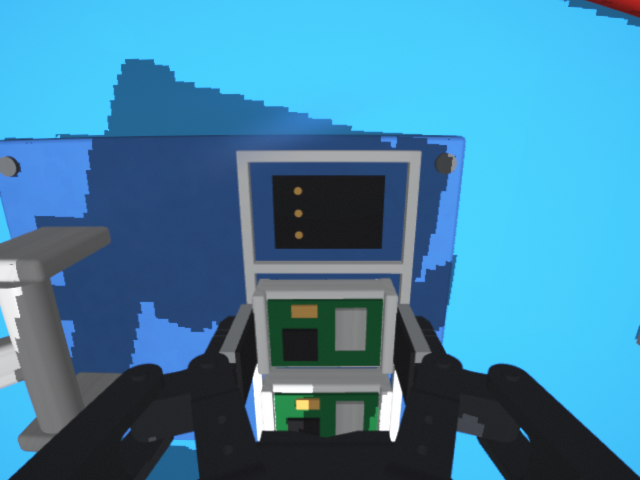

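Emit:
{"op": "arm_command", "data": {
  "increments": [
    [0,0,0,0,0,0],
    [0,0,0,0,0,0],
    [0,-0.003,0,0,0,0],
    [0,-0.02,0,0,0,0],
    [0,-0.06,0,0,0,0],
    [0,-0.09,0.03,0,0,0],
    [0.003,-0.1,0.08,0,0.01,0],
    [0.005,-0.1,0.13,0,0.02,0],
    [0.007,-0.1,0.17,0,0.03,0],
    [0.007,-0.09,0.188,0,0.031,0]
  ],
  "jaw": -1
}}

```text
time: 28.2
tool_pos: [614.5, -279.5, 178.8]
tcp_rot: [-89.9, 0.2, -179.6]
ft_force: [0.6, 0.0, -0.2]
finger_gap: 85.2
```

```bash
r=1
python3 - <<'E'
from h import *
avg(4)
E
python3 cas.py w18 613.5 -276.5 75 -179.5
```

```text
[[614.5, -279.5, 178.8], [613.4, -280.0, 175.9], [613.2, -277.9, 175.4], [613.5, -276.5, 175.6]]
t=28.4 gap 85.3 tcp [ 613.7 -275.6  175.9] rot [ -90.1   -0.1 -179.5] F [-0.7  0.3 -0.9] 
SHIFT [0.0001 0.1009 0.001 ] TURN [0.0012 0.0004 0.0011]
0.91 [49.6, 250.9] ((611.3186645507812, -82.10233306884766), (41.36195755004883, 72.14986419677734), 2.0721793174743652)
0.64 [326.4, 244.4] ((616.0615234375, -274.7858581542969), (40.09218215942383, 57.3753662109375), 0.5775886178016663)
0.63 [63.8, 309.2] ((565.9135131835938, -84.86906433105469), (45.33284378051758, 72.42823791503906), 2.8792598247528076)
```

View pics/w18.png

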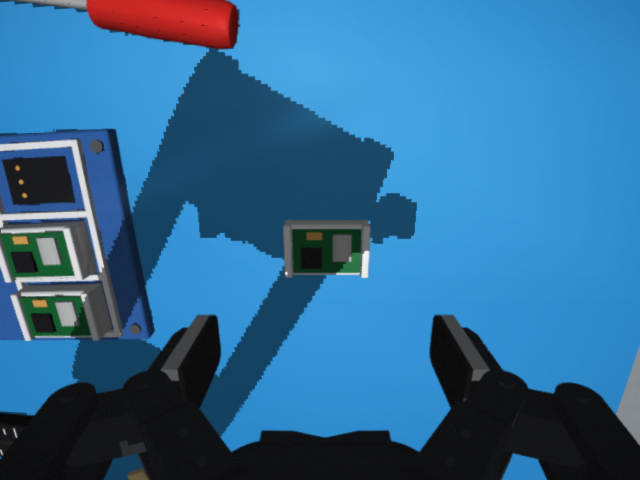

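Emit:
{"op": "arm_command", "data": {
  "increments": [
    [0,0.01,0,0,0,0],
    [0,0.03,0,0,0,0],
    [0,0.06,0,0,0,0],
    [0,0.085,0,0,0,0],
    [0,0.098,0,0,0,0],
    [0,0.1,0,0,0,0],
    [0,0.1005,0,0,0,0],
    [0,0.1005,0,0,0,0],
    [0,0.1005,0,0,0,0],
    [0,0.1005,0,0,0,0]
  ]
}}

```text
time: 29.75
tool_pos: [614.2, -276.9, 76.4]
tcp_rot: [-90.0, 0.0, -179.5]
ft_force: [-0.1, 0.1, 0.2]
finger_gap: 85.6
```

```bash
python3 cas.py w19 613.5 -275.2 75 -179.5
```

```text
t=29.8 gap 85.6 tcp [ 614.2 -276.9   76.4] rot [ -90.     0.  -179.5] F [-0.1  0.1  0.2] 
SHIFT [ 0.0007  0.0014 -0.0017] TURN [-0.0004 -0.     -0.0007]
0.85 [324.1, 318.8] ((616.7967529296875, -275.42852783203125), (42.34394454956055, 55.88079071044922), 0.513271152973175)
```

View pics/w19.png

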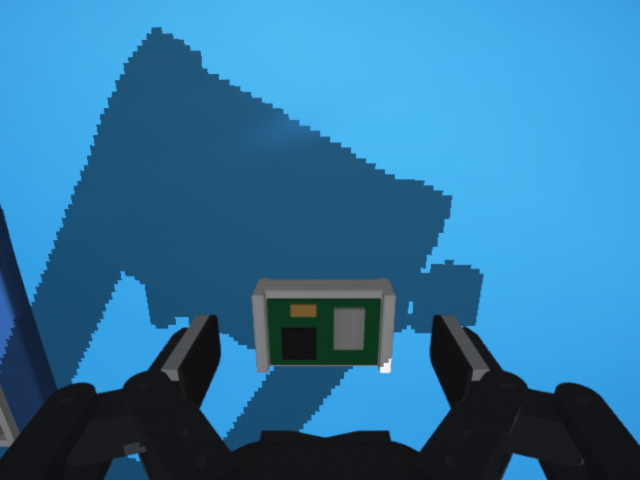

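Emit:
{"op": "arm_command", "data": {
  "increments": [
    [0,0,0,0,0,0],
    [0,0,0,0,0,0],
    [0,0,0,0,0,0],
    [0,0,0,0,0,0],
    [0,0,0,0,0,0],
    [0,-0.005,0,0,0,0],
    [0,-0.02,0,0,0,0],
    [0,-0.05,0,0,0,0],
    [0,-0.085,0,0,0,0],
    [0,-0.1,0,0,0,0]
  ],
  "jaw": 1
}}

```text
time: 31.1
tool_pos: [615.2, -277.3, 179.8]
tcp_rot: [-89.9, 0.2, -179.5]
ft_force: [0.7, 0.0, 0.0]
finger_gap: 54.9
```

Run:
```python
from h import *
save("wrist","w20")
go(659.0,-87.2,110,-177.7)
```

```text
t=31.1 gap 54.6 tcp [ 615.5 -277.5  180.8] rot [ -89.8    0.3 -179.5] F [ 1.7 -1.5  0.9] 
SHIFT [-0.0448  0.0705 -0.1902] TURN [-0.003  -0.0313 -0.0052]
```

View pics/w20.png

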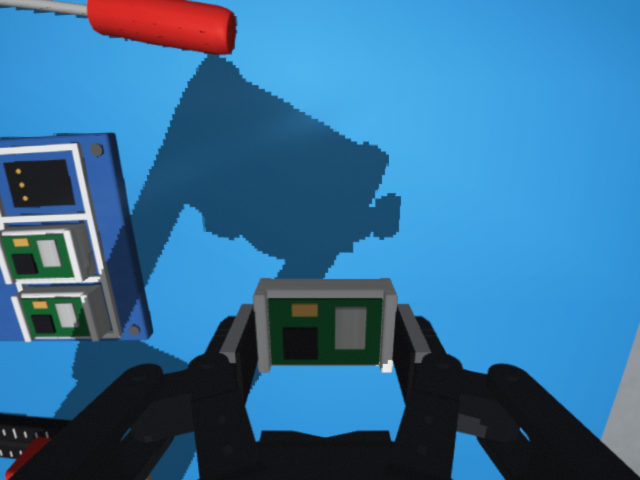

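Emit:
{"op": "arm_command", "data": {
  "increments": [
    [-0.003,0,-0.015,0,-0.003,0],
    [-0.01,0,-0.045,0,-0.01,0],
    [-0.02,0,-0.09,0,-0.015,0],
    [-0.03,0,-0.135,0,-0.02,0],
    [-0.038,0.01,-0.17,0,-0.028,0],
    [-0.043,0.03,-0.186,0,-0.031,0],
    [-0.044,0.05,-0.19,0,-0.031,0],
    [-0.044,0.064,-0.19,0,-0.031,0],
    [-0.044,0.069,-0.19,0,-0.031,0],
    [-0.044,0.069,-0.19,0,-0.031,0]
  ]
}}

```text
time: 32.4
tool_pos: [656.0, -87.4, 106.5]
tcp_rot: [-90.0, -0.0, -177.8]
ft_force: [-0.3, -0.1, -0.6]
finger_gap: 54.9
```

Run:
```python
from h import *
avg(6);save("wrist","w21")
go(658.2,-87.2,88.4,-177.7)
```

```text
[[656.0, -87.4, 106.5], [656.5, -87.3, 107.3], [656.8, -87.2, 107.8], [656.9, -87.0, 108.0], [656.9, -86.9, 108.1], [656.8, -86.7, 107.9]]
t=32.8 gap 54.8 tcp [656.6 -86.5 107.6] rot [ -90.     0.1 -177.7] F [-0.8  0.6 -0.1] 
SHIFT [-0.0015  0.0192  0.0008] TURN [-0.0002 -0.0005 -0.001 ]
```

View pics/w21.png

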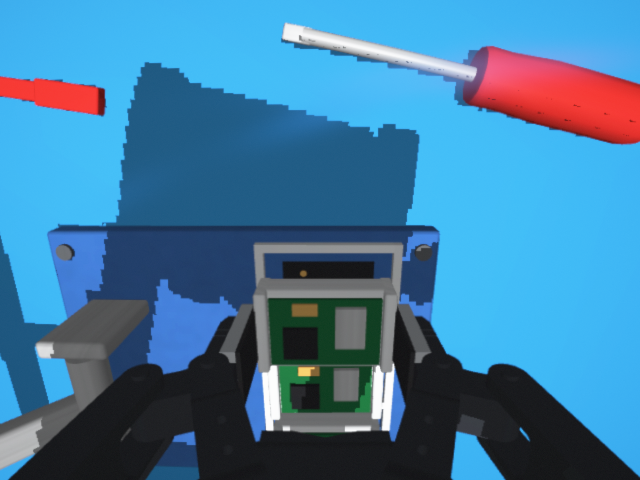

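Emit:
{"op": "arm_command", "data": {
  "increments": [
    [-0.001,0.002,0.0005,0,0,0],
    [-0.0012,0.006,0.0007,0,0,0],
    [-0.0012,0.01,0.0007,0,0,0],
    [-0.0012,0.014,0.0007,0,0,0],
    [-0.0012,0.017,0.0007,0,0,0],
    [-0.0012,0.0185,0.0007,0,0,0],
    [-0.0012,0.019,0.0007,0,0,0],
    [-0.0012,0.019,0.0007,0,0,0],
    [-0.0012,0.019,0.0007,0,0,0],
    [-0.0012,0.019,0.0007,0,0,0]
  ]
}}

```text
time: 34.0
tool_pos: [657.6, -87.0, 88.2]
tcp_rot: [-90.0, 0.0, -177.7]
ft_force: [-2.0, 1.3, 3.2]
finger_gap: 55.1
```

Run:
```python
from h import *
save("wrist","w22")
go(658.2,-87.2,88.4,-177.7)
```

```text
t=34.0 gap 55.2 tcp [657.6 -87.   88.2] rot [ -90.     0.  -177.7] F [-1.6  0.1  4.5] 
SHIFT [-0.0006 -0.0002  0.0002] TURN [-0.0001 -0.0003 -0.0003]
```

View pics/w22.png

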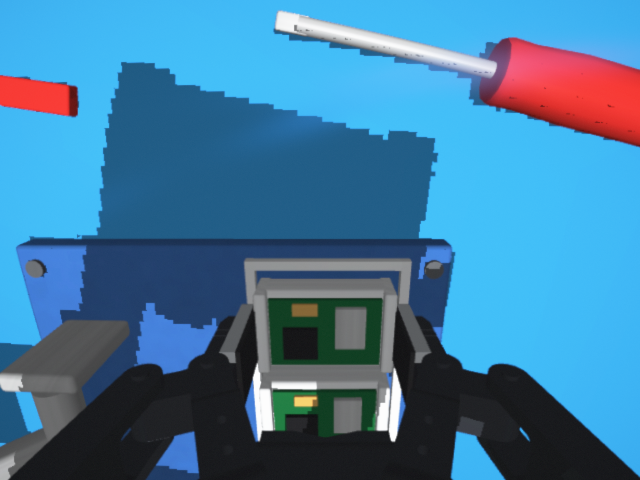

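Emit:
{"op": "arm_command", "data": {
  "increments": [
    [0,0,0,0,0,0],
    [0,0,0,0,0,0],
    [0,-0.003,0,0,0,0],
    [0,-0.02,0,0,0,0],
    [0,-0.06,0,0,0,0],
    [0.005,-0.11,0,0,0,0],
    [0.02,-0.16,0,0,0,0],
    [0.04,-0.21,0,0,0,0],
    [0.06,-0.235,-0.01,0,0,0],
    [0.07,-0.242,-0.03,0,0,0]
  ],
  "jaw": -1
}}

```text
time: 35.3
tool_pos: [586.5, -59.9, 333.9]
tcp_rot: [-89.9, 0.3, -177.8]
ft_force: [0.5, -0.6, -0.5]
finger_gap: 85.0
```

Run:
```python
from h import *
save("wrist","w23")
go(575,90,330,-177.7)
```

```text
t=35.4 gap 85.3 tcp [585.7 -57.  333.1] rot [ -90.     0.2 -177.7] F [2.2 0.5 0.6] 
SHIFT [ 0.0048  0.0032 -0.1473] TURN [ 0.0006  0.0001 -0.0038]
```

View pics/w23.png

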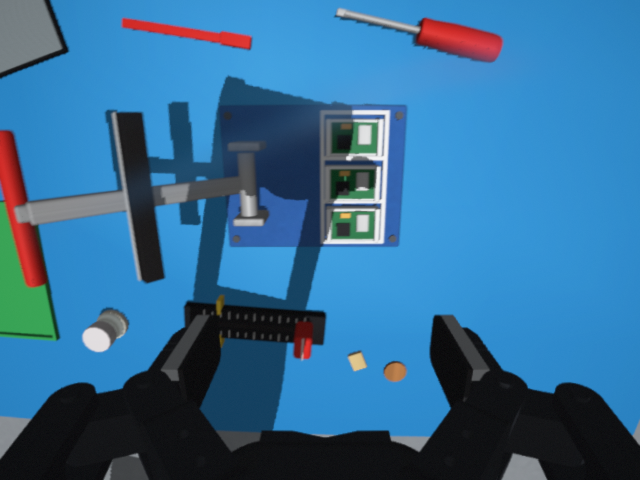

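Emit:
{"op": "arm_command", "data": {
  "increments": [
    [0.001,0,-0.02,0,0,0],
    [0.002,0,-0.06,0,0,0],
    [0.003,0,-0.1,0,0,0],
    [0.004,0,-0.13,0,0,0],
    [0.005,0.003,-0.145,0,0,0],
    [0.005,0.003,-0.147,0,0,0],
    [0.005,0.003,-0.147,0,0,0],
    [0.005,0.003,-0.147,0,0,0],
    [0.005,0.003,-0.147,0,0,0],
    [0.005,0.003,-0.147,0,0,0]
  ]
}}

```text
time: 36.6
tool_pos: [575.6, 86.4, 327.0]
tcp_rot: [-90.0, 0.0, -177.8]
ft_force: [0.4, -0.1, -0.1]
finger_gap: 85.3
```

Run:
```python
from h import *
go(575,90,330,-177.7)
save("wrist","w24")
m=r.camera_model("wrist")
for n,z in (("clamp_grip",162.5),("clamp_hinge",45),("tray",0)):
    for x in r.spot_point("wrist",n)[:2]: print(n,round(x["conf"],2),np.array(x["position"]),plane("wrist",[x["position"]],z,m)[0])
th=np.radians(2.29);Rn=np.array([[np.cos(th),-np.sin(th)],[np.sin(th),np.cos(th)]])
def N(x,y,z): return np.r_[[614.4,-89]+Rn@[x,y],z]
print(N(-32,242,162.5), proj("wrist",[N(-32,242,162.5),N(-55,242,162.5),N(55,242,162.5),N(0,105,45)],m))
```

```text
t=36.6 gap 85.3 tcp [575.6  86.4 327. ] rot [ -90.     0.  -177.8] F [ 0.4 -0.1 -0.1] 
SHIFT [ 0.0005 -0.003  -0.0037] TURN [ 0.     -0.0011 -0.0002]
clamp_grip 0.76 [228.7 250.7] [571.6724 152.3816 162.5   ]
clamp_hinge 0.83 [400.5 177.7] [609.9398  16.8872  45.    ]
tray 0.77 [124.1 263.8] [492.7745 319.9959   0.    ]
[572.7559 151.5281 162.5   ] [[229.8884 249.2311]
 [232.6237 280.5636]
 [218.923  113.3917]
 [401.5405 177.465 ]]
```

View pics/w24.png

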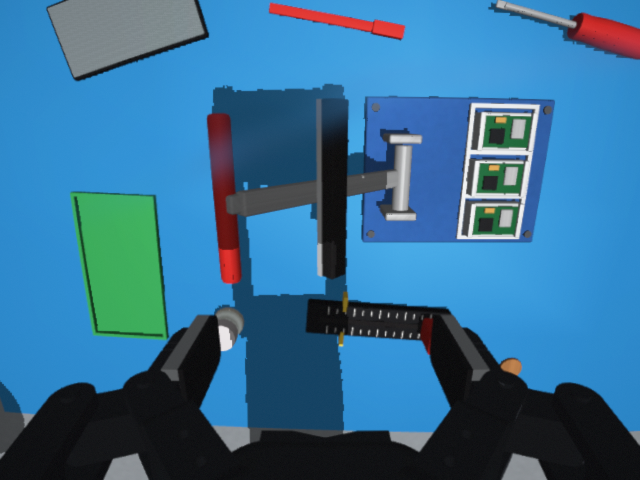

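Run:
```python
from h import *
go(572.7,151.8,217,-177.7)
```

```text
t=36.8 gap 85.2 tcp [575.5  86.8 326.9] rot [ -90.     0.  -177.7] F [ 0.1 -0.6 -0. ] 
SHIFT [ 0.0002  0.1099 -0.0651] TURN [ 0.     -0.0005 -0.    ]
```

Emit:
{"op": "arm_command", "data": {
  "increments": [
    [0,0,-0.02,0,0,0],
    [0,0.005,-0.045,0,0,0],
    [0,0.02,-0.06,0,0,0],
    [0,0.04,-0.065,0,0,0],
    [0,0.065,-0.065,0,0,0],
    [0,0.085,-0.065,0,0,0],
    [0,0.1,-0.065,0,0,0],
    [0,0.108,-0.065,0,0,0],
    [0,0.11,-0.065,0,0,0],
    [0,0.11,-0.065,0,0,0]
  ],
  "jaw": -0.05
}}

```text
time: 38.05
tool_pos: [573.3, 151.8, 217.6]
tcp_rot: [-90.0, 0.1, -177.7]
ft_force: [0.2, 0.4, -0.4]
finger_gap: 45.2
```

Run:
```python
from h import *
go(572.7,151.5,217,-177.7)
save("wrist","w25")
```

```text
t=38.0 gap 45.2 tcp [573.3 151.8 217.6] rot [ -90.     0.1 -177.7] F [ 0.2  0.4 -0.4] 
SHIFT [0.0006 0.0006 0.0003] TURN [ 0.0001 -0.0005 -0.0011]
```

View pics/w25.png

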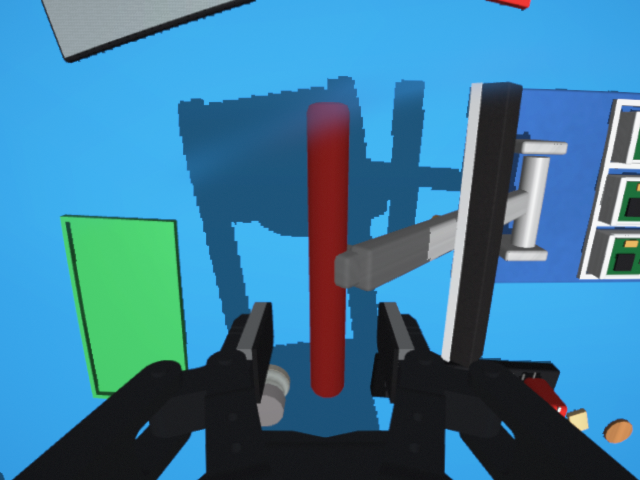

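```bash
cat > arc.py <<'E'
import numpy as np
def table(phis):
    a=np.radians(np.array(phis,float));p0=a[0]
    for p in a[1:]: print(round(np.degrees(p),1),[0,round(-.1806*(np.sin(p)-np.sin(p0)),4),round(-.1806*(np.cos(p)-np.cos(p0)),4)])
E
python3 - <<'E'
from arc import *
table([40.6,42,45,49,54,60,66]);print();table([66,73,80,87,94,101,108,115,122,128,133]);print()
table([133,139,145,151,157,162,166,170,172.5,173.5,174])
E
```

```text
42.0 [0, np.float64(-0.0033), np.float64(0.0029)]
45.0 [0, np.float64(-0.0102), np.float64(0.0094)]
49.0 [0, np.float64(-0.0188), np.float64(0.0186)]
54.0 [0, np.float64(-0.0286), np.float64(0.031)]
60.0 [0, np.float64(-0.0389), np.float64(0.0468)]
66.0 [0, np.float64(-0.0475), np.float64(0.0637)]

73.0 [0, np.float64(-0.0077), np.float64(0.0207)]
80.0 [0, np.float64(-0.0129), np.float64(0.0421)]
87.0 [0, np.float64(-0.0154), np.float64(0.064)]
94.0 [0, np.float64(-0.0152), np.float64(0.0861)]
101.0 [0, np.float64(-0.0123), np.float64(0.1079)]
108.0 [0, np.float64(-0.0068), np.float64(0.1293)]
115.0 [0, np.float64(0.0013), np.float64(0.1498)]
122.0 [0, np.float64(0.0118), np.float64(0.1692)]
128.0 [0, np.float64(0.0227), np.float64(0.1846)]
133.0 [0, np.float64(0.0329), np.float64(0.1966)]

139.0 [0, np.float64(0.0136), np.float64(0.0131)]
145.0 [0, np.float64(0.0285), np.float64(0.0248)]
151.0 [0, np.float64(0.0445), np.float64(0.0348)]
157.0 [0, np.float64(0.0615), np.float64(0.0431)]
162.0 [0, np.float64(0.0763), np.float64(0.0486)]
166.0 [0, np.float64(0.0884), np.float64(0.0521)]
170.0 [0, np.float64(0.1007), np.float64(0.0547)]
172.5 [0, np.float64(0.1085), np.float64(0.0559)]
173.5 [0, np.float64(0.1116), np.float64(0.0563)]
174.0 [0, np.float64(0.1132), np.float64(0.0564)]
```

Emit:
{"op": "arm_command", "data": {
  "increments": [
    [0,0,0,0,0,0],
    [0,0,0,0,0,0],
    [0,0,0,0,0,0],
    [0,0,0,0,0,0],
    [0,-0.0033,0.0029,0,0,0],
    [0,-0.0102,0.0094,0,0,0],
    [0,-0.0188,0.0186,0,0,0],
    [0,-0.0286,0.031,0,0,0],
    [0,-0.0389,0.0468,0,0,0],
    [0,-0.0475,0.0637,0,0,0]
  ],
  "jaw": 1,
  "force": 30
}}

```text
time: 39.35
tool_pos: [575.6, 89.9, 266.4]
tcp_rot: [-90.2, 0.1, -177.6]
ft_force: [-1.6, 6.8, 3.7]
finger_gap: 12.7
```

Run:
```python
from h import *
go(572.7,151.5,217,-177.7)
th=np.radians(2.29)
for i in range(3):
    s=r.sense();d=s["tool_pos"]-[614.4,-89,0];y=-d[0]*np.sin(th)+d[1]*np.cos(th);x=d[0]*np.cos(th)+d[1]*np.sin(th)
    print(x,y,d[2]-54,np.hypot(y-105,d[2]-99),np.degrees(np.arctan2(d[2]-99,y-105)),s["ft_force"])
    save("wrist","w26")
```

```text
t=39.4 gap 12.7 tcp [575.6  89.9 266.4] rot [ -90.2    0.1 -177.6] F [-1.6  6.8  3.7] 
SHIFT [ 0.0005  0.0497 -0.0615] TURN [ 0.0041  0.0013 -0.0018]
-31.582478056963666 180.30429749961547 212.40912328672545 183.5662054451762 65.7807390578834 [-1.6414  6.792   3.6811]
-31.558801149233467 178.09736827675965 213.59533489309683 183.7596587847934 66.56003810010235 [-4.7521  5.4656  9.1374]
-31.57719266649865 178.82237502686755 213.21090635589115 183.69717491479793 66.3048695784595 [-5.3879  7.2969 10.0196]
```

View pics/w26.png

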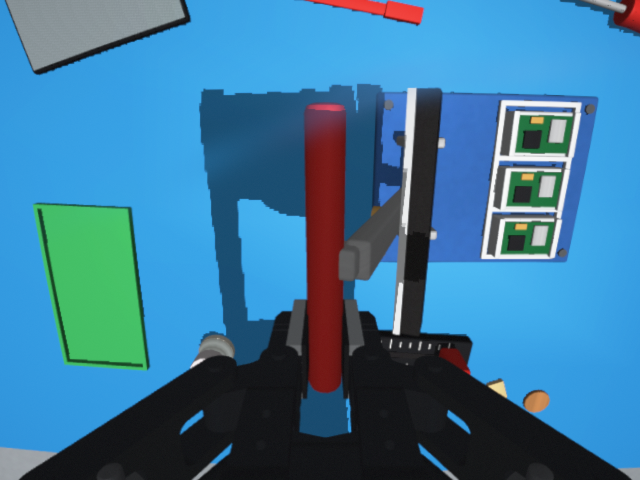

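Emit:
{"op": "arm_command", "data": {
  "increments": [
    [0,-0.0077,0.0207,0,0,0],
    [0,-0.0129,0.0421,0,0,0],
    [0,-0.0154,0.064,0,0,0],
    [0,-0.0152,0.0861,0,0,0],
    [0,-0.0123,0.1079,0,0,0],
    [0,-0.0068,0.1293,0,0,0],
    [0,0.0013,0.1498,0,0,0],
    [0,0.0118,0.1692,0,0,0],
    [0,0.0227,0.1846,0,0,0],
    [0,0.0329,0.1966,0,0,0]
  ]
}}

```text
time: 40.75
tool_pos: [583.5, -109.2, 230.5]
tcp_rot: [-90.0, 0.0, -177.7]
ft_force: [4.8, 1.4, 0.2]
finger_gap: 13.1
```

```bash
cat > cl.py <<'E'
from h import *
th=np.radians(2.29)
for i in range(2):
    s=r.sense();d=s["tool_pos"]-[614.4,-89,0];y=-d[0]*np.sin(th)+d[1]*np.cos(th);x=d[0]*np.cos(th)+d[1]*np.sin(th)
    print(s["finger_gap"],x,y,d[2]-54,np.hypot(y-105,d[2]-99),np.degrees(np.arctan2(d[2]-99,y-105)),s["ft_force"],s["tcp_rot"])
    if i==0: save("wrist","w27")
E
python3 cl.py
```

```text
13.080274729046817 -31.69313816619457 -18.97145377662678 176.50663505916907 180.72884776945762 133.31058326359758 [4.8349 1.3503 0.1781] [ -90.0105    0.0237 -177.741 ]
12.872572925956499 -31.771391674329603 -20.153248941957585 175.12785207156386 180.54526746909323 133.88363183399835 [ 7.1329 -2.9225  0.6867] [ -89.9642    0.0097 -177.767 ]
```

View pics/w27.png

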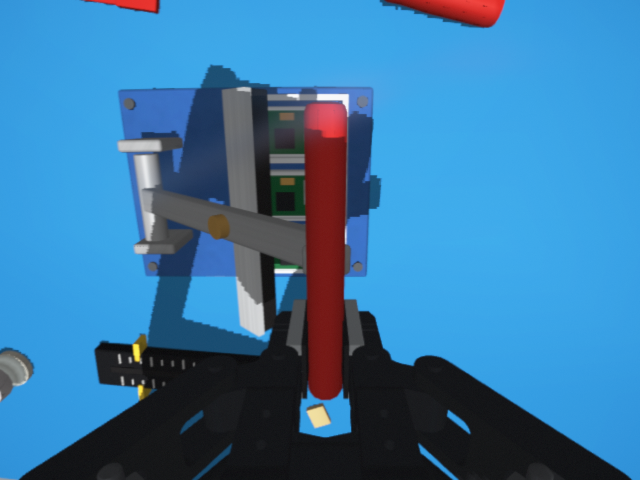

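Emit:
{"op": "arm_command", "data": {
  "increments": [
    [0,0.01,0.01,0,0,0],
    [0,0.022,0.02,0,0,0],
    [0,0.0365,0.0305,0,0,0],
    [0,0.053,0.0395,0,0,0],
    [0,0.069,0.046,0,0,0],
    [0,0.0825,0.0505,0,0,0],
    [0,0.0925,0.053,0,0,0],
    [0,0.1,0.0545,0,0,0],
    [0,0.104,0.0552,0,0,0],
    [0,0.104,0.0552,0,0,0]
  ]
}}

```text
time: 42.05
tool_pos: [585.4, -163.9, 126.9]
tcp_rot: [-90.0, -0.0, -177.7]
ft_force: [2.9, -4.0, -0.9]
finger_gap: 12.5
```

```bash
sed -i s/w27/w28/ cl.py; python3 cl.py
```

```text
12.540655273680215 -31.99598041358172 -73.67035419424047 72.89327566251346 180.8345384462833 171.12684359868496 [ 2.8761 -3.9672 -0.9261] [ -89.9614   -0.0172 -177.725 ]
12.863577645902044 -31.98257153065259 -73.63472690902772 73.06097160521097 180.8252852487488 171.07260258861345 [ 2.853  -4.4409  0.5854] [ -89.9605   -0.0149 -177.7192]
```

View pics/w28.png

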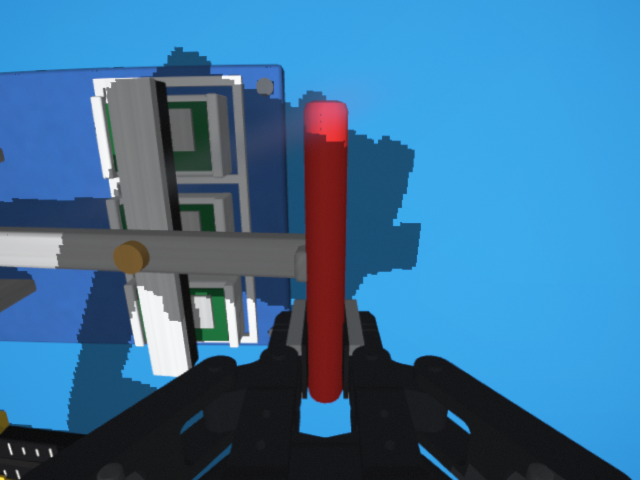

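Emit:
{"op": "arm_command", "data": {
  "increments": [
    [0,0,0,0,0,0],
    [0,0,0,0,0,0],
    [0,0,0,0,0,0],
    [0,-0.005,0,0,0,0],
    [0,-0.02,0,0,0,0],
    [0,-0.05,0,0,0,0],
    [0,-0.08,0,0,0,0],
    [0,-0.1,0,0,0,0],
    [0,-0.1,0,0,0,0],
    [0,-0.1,0,0,0,0]
  ],
  "jaw": -0.05
}}

```text
time: 43.35
tool_pos: [585.0, -163.3, 226.4]
tcp_rot: [-90.0, -0.1, -177.7]
ft_force: [0.4, 0.3, 0.2]
finger_gap: 44.9
```

Run:
```python
from h import *
save("wrist","w29")
a=save("scene","s29")
go(436,0,200,-182.6)
```

```text
t=43.5 gap 44.7 tcp [ 584.7 -163.1  225.7] rot [ -90.1   -0.1 -177.7] F [ 0.2 -0.2 -0.1] 
SHIFT [ 0.142   0.0262 -0.1689] TURN [0.001  0.0852 0.0026]
```

View pics/w29.png

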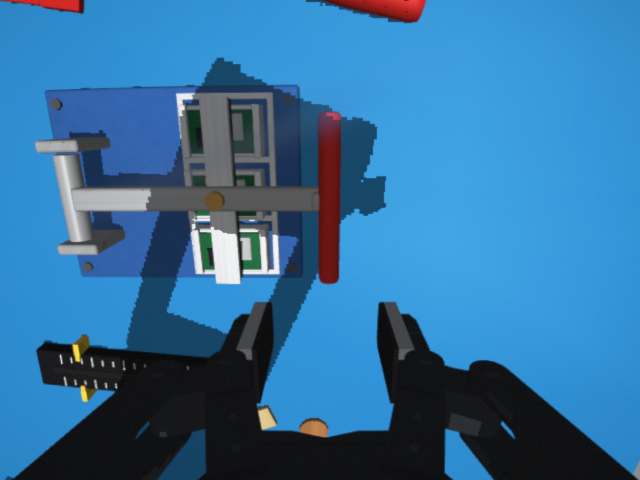

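View pics/s29.png

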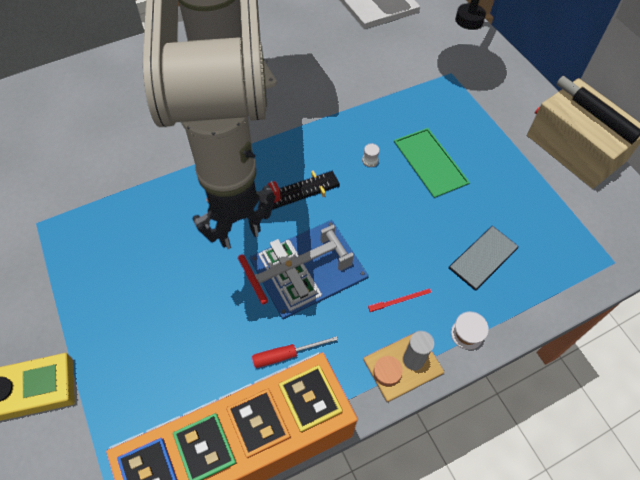

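Emit:
{"op": "arm_command", "data": {
  "increments": [
    [0.01,0,-0.012,0,0.01,0],
    [0.035,0.003,-0.042,0,0.02,0],
    [0.065,0.01,-0.078,0,0.04,0],
    [0.095,0.015,-0.113,0,0.06,0],
    [0.125,0.022,-0.149,0,0.075,0],
    [0.138,0.026,-0.165,0,0.085,0],
    [0.142,0.026,-0.169,0,0.085,0],
    [0.142,0.026,-0.169,0,0.085,0],
    [0.142,0.026,-0.169,0,0.085,0],
    [0.142,0.026,-0.169,0,0.085,0]
  ]
}}

```text
time: 44.7
tool_pos: [437.4, -0.8, 201.6]
tcp_rot: [-90.0, 0.0, 177.4]
ft_force: [0.2, -0.7, -0.8]
finger_gap: 45.0
```

```bash
python3 - <<'E'
from h import *
import pickle
avg(2)
m=r.camera_model("wrist");save("wrist","w30");pickle.dump(m,open("m30.pkl","wb"))
for n,z in (("fader_top",54.5),("mark",0),("fader_base",0)):
    for x in r.spot_point("wrist",n)[:2]: print(n,round(x["conf"],2),np.array(x["position"]),plane("wrist",[x["position"]],z,m)[0])
for x in r.trace("wrist","mark")[:3]: print(x["conf"],x["position"],rect("wrist",x["mask"],14,m))
go(432.5,-42,98,-182.6)
E
python3 - <<'E'
import cv2
im=cv2.imread("pics/w30.png")[150:310,150:410]
cv2.imwrite("pics/w30z.png",cv2.resize(im,None,fx=3,fy=3,interpolation=cv2.INTER_CUBIC))
E
```

```text
[[437.4, -0.8, 201.6], [437.2, -0.7, 201.5]]
fader_top 0.71 [390.6 262. ] [432.3113 -41.0071  54.5   ]
fader_base 0.78 [300.1 238.5] [433.8136  19.6192   0.    ]
0.71 [240.9, 221.4] ((461.210693359375, 59.31048583984375), (7.151543617248535, 20.665037155151367), 83.66461181640625)
t=45.0 gap 44.6 tcp [436.9  -0.3 201.5] rot [-90.   -0.  177.4] F [ 0.4  0.7 -0.3] 
SHIFT [0.0025 0.1035 0.0419] TURN [-0.      0.0001  0.    ]
```

View pics/w30z.png

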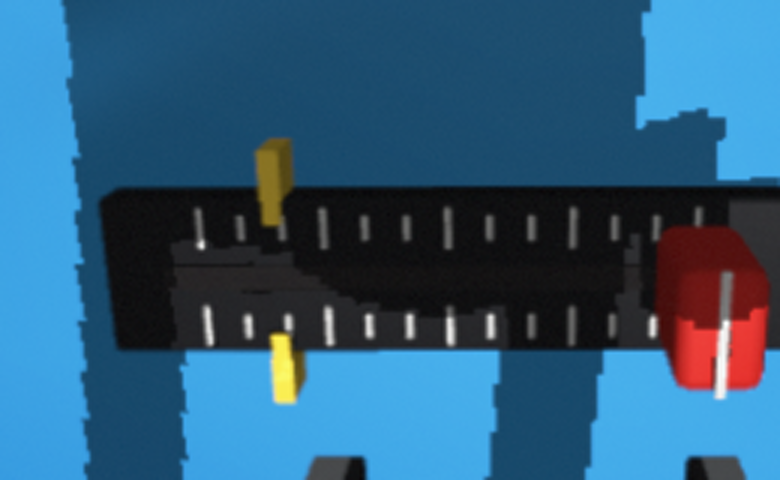

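Emit:
{"op": "arm_command", "data": {
  "increments": [
    [0.001,0.005,0.012,0,0,0],
    [0.002,0.015,0.03,0,0,0],
    [0.0025,0.03,0.041,0,0,0],
    [0.0025,0.05,0.042,0,0,0],
    [0.0025,0.07,0.042,0,0,0],
    [0.0025,0.086,0.042,0,0,0],
    [0.0025,0.097,0.042,0,0,0],
    [0.0025,0.102,0.042,0,0,0],
    [0.0025,0.1035,0.042,0,0,0],
    [0.0025,0.1035,0.042,0,0,0]
  ]
}}

```text
time: 46.3
tool_pos: [432.9, -42.1, 98.5]
tcp_rot: [-90.0, 0.0, 177.4]
ft_force: [0.1, 0.8, 0.1]
finger_gap: 44.6
```

Run:
```python
from h import *
go(432.5,-42.3,98,-182.6)
save("wrist","w31")
```

```text
t=46.3 gap 44.6 tcp [432.9 -42.1  98.5] rot [-90.    0.  177.4] F [0.1 0.8 0.1] 
SHIFT [0.0004 0.0005 0.0002] TURN [-0.0001  0.0003 -0.0008]
```

View pics/w31.png

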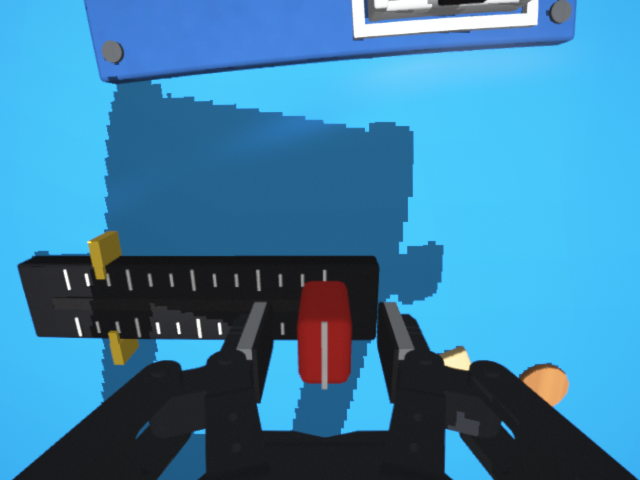

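Emit:
{"op": "arm_command", "data": {
  "increments": [
    [0,0,0,0,0,0],
    [0,0,0,0,0,0],
    [0,0,0,0,0,0],
    [0,0,0,0,0,0],
    [0,0,-0.008,0,0,0],
    [0,0,-0.022,0,0,0],
    [0,0,-0.038,0,0,0],
    [0,0,-0.054,0,0,0],
    [0,0,-0.07,0,0,0],
    [0,0,-0.082,0,0,0]
  ],
  "jaw": 1,
  "force": 30
}}

```text
time: 47.6
tool_pos: [436.5, 40.1, 98.5]
tcp_rot: [-90.0, 0.0, 177.4]
ft_force: [-2.6, -2.0, 5.1]
finger_gap: 19.4
```

Emit:
{"op": "arm_command", "data": {
  "increments": [
    [0,0,-0.008,0,0,0],
    [0,0,-0.014,0,0,0],
    [0,0,-0.019,0,0,0],
    [0,0,-0.022,0,0,0],
    [0,0,-0.023,0,0,0],
    [0,0,-0.023,0,0,0],
    [0,0,-0.023,0,0,0],
    [0,0,-0.023,0,0,0],
    [0,0,-0.023,0,0,0],
    [0,0,-0.023,0,0,0]
  ]
}}

```text
time: 48.85
tool_pos: [437.5, 62.7, 98.5]
tcp_rot: [-90.0, 0.0, 177.4]
ft_force: [-2.2, 0.3, 6.9]
finger_gap: 19.2
```

Run:
```python
from h import *
go(437,62.3,98,-182.6)
save("wrist","w32");save("top","t32")
im=cv2.imread("pics/w32.png")[200:420,180:460]
cv2.imwrite("pics/w32z.png",cv2.resize(im,None,fx=2.7,fy=2.7,interpolation=cv2.INTER_CUBIC))
```

```text
t=48.9 gap 19.2 tcp [437.5  62.7  98.5] rot [-90.    0.  177.4] F [-2.2  0.3  6.9] 
SHIFT [0.0005 0.0005 0.0005] TURN [-0.0002  0.0003 -0.0005]
```

View pics/w32z.png

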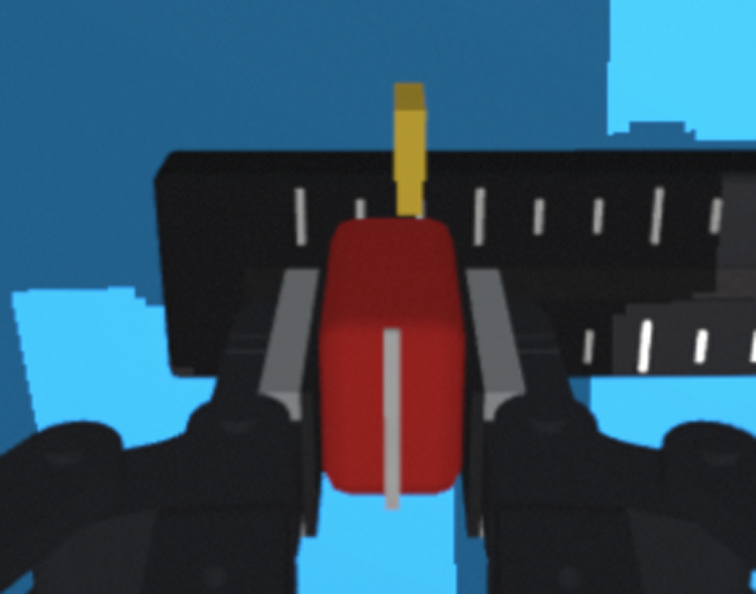

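Emit:
{"op": "arm_command", "data": {
  "increments": [
    [0,0,0.001,0,0,0],
    [0,0,0.002,0,0,0],
    [0,0,0.003,0,0,0],
    [0,0,0.003,0,0,0],
    [0,0,0.003,0,0,0],
    [0,0,0.003,0,0,0],
    [0,0,0.003,0,0,0],
    [0,0,0.003,0,0,0],
    [0,0,0.003,0,0,0],
    [0,0,0.003,0,0,0]
  ]
}}

```text
time: 50.2
tool_pos: [437.4, 59.9, 98.5]
tcp_rot: [-90.0, 0.0, 177.4]
ft_force: [-2.6, 0.8, 5.9]
finger_gap: 19.2
```

Run:
```python
from h import *
go(437,62.3,98,-182.6)
save("wrist","w33");save("top","t33")
im=cv2.imread("pics/w33.png")[200:420,180:460]
cv2.imwrite("pics/w33z.png",cv2.resize(im,None,fx=2.7,fy=2.7,interpolation=cv2.INTER_CUBIC))
```

```text
t=50.2 gap 19.2 tcp [437.4  59.9  98.5] rot [-90.    0.  177.4] F [-2.6  0.8  5.9] 
SHIFT [ 0.0005  0.0005 -0.0024] TURN [ 0.      0.0003 -0.0006]
```

View pics/w33z.png

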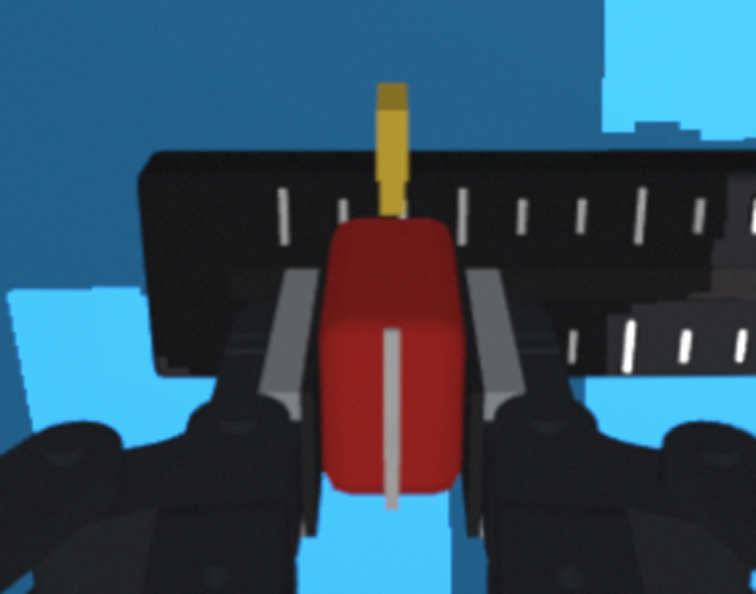

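Emit:
{"op": "arm_command", "data": {
  "increments": [
    [0,0,0,0,0,0],
    [0,0,0,0,0,0],
    [0,0,0,0,0,0],
    [0,0,0,0,0,0],
    [0,0,0,0,0,0],
    [0,0,0,0,0,0],
    [0,0,0,0,0,0],
    [0,0,0,0,0,0],
    [0,0,0,0,0,0],
    [0,0,0,0,0,0]
  ]
}}

```text
time: 51.55
tool_pos: [437.4, 59.9, 98.5]
tcp_rot: [-90.0, 0.0, 177.4]
ft_force: [-2.3, 0.2, 6.1]
finger_gap: 19.9
```

Emit:
{"op": "arm_command", "data": {
  "increments": [
    [0,0,0,0,0,0],
    [0,0,0,0,0,0],
    [0,0,0,0,0,0],
    [0,0,0,0,0,0],
    [0,0,0,0,0,0],
    [0,0,0,0,0,0],
    [0,0,0,0,0,0],
    [0,0,0,0,0,0],
    [0,0,0,0,0,0],
    [0,0,0,0,0,0]
  ]
}}

```text
time: 52.8
tool_pos: [437.4, 59.9, 98.5]
tcp_rot: [-90.0, 0.0, 177.4]
ft_force: [-2.0, 1.8, 5.2]
finger_gap: 19.3
```

Run:
```python
from h import *
go(437,62.3,98,-182.6)
save("wrist","w34");save("top","t34")
im=cv2.imread("pics/t34.png")[170:340,200:500]
cv2.imwrite("pics/t34z.png",cv2.resize(im,None,fx=2.6,fy=2.6,interpolation=cv2.INTER_CUBIC))
```

```text
t=52.8 gap 19.3 tcp [437.4  59.9  98.5] rot [-90.    0.  177.4] F [-2.   1.8  5.2] 
SHIFT [ 0.0005  0.0005 -0.0024] TURN [ 0.      0.0003 -0.0006]
```

View pics/w34.png

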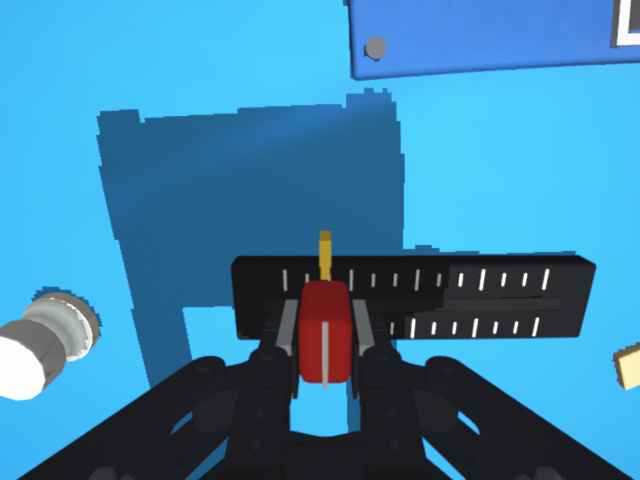

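View pics/t34z.png

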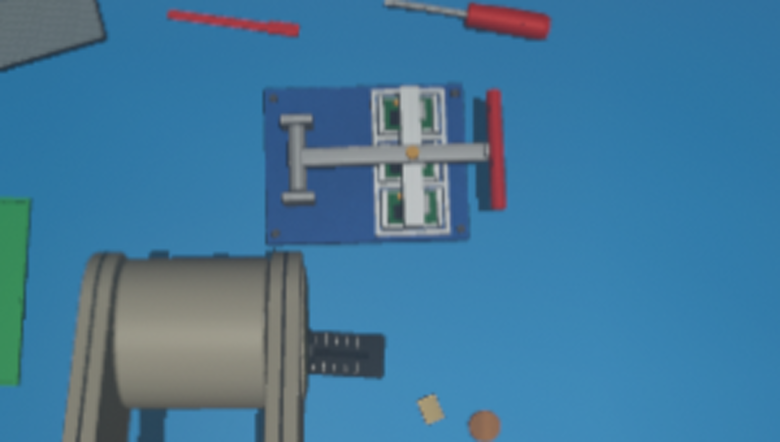

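Emit:
{"op": "arm_command", "data": {
  "increments": [
    [0,0,0.006,0,0,0],
    [0,0,0.016,0,0,0],
    [0,0,0.028,0,0,0],
    [0,0,0.042,0,0,0],
    [0,0,0.056,0,0,0],
    [0,0,0.07,0,0,0],
    [0,0,0.082,0,0,0],
    [0,0,0.092,0,0,0],
    [0,0,0.098,0,0,0],
    [0,0,0.1,0,0,0]
  ]
}}

```text
time: 54.15
tool_pos: [432.9, -40.4, 98.5]
tcp_rot: [-90.0, 0.0, 177.4]
ft_force: [-2.4, 1.9, 6.6]
finger_gap: 19.3
```

Emit:
{"op": "arm_command", "data": {
  "increments": [
    [0,0,0.001,0,0,0],
    [0,0,0.002,0,0,0],
    [0,0,0.003,0,0,0],
    [0,0,0.004,0,0,0],
    [0,0,0.004,0,0,0],
    [0,0,0.004,0,0,0],
    [0,0,0.004,0,0,0],
    [0,0,0.004,0,0,0],
    [0,0,0.004,0,0,0],
    [0,0,0.004,0,0,0]
  ]
}}

```text
time: 55.4
tool_pos: [432.8, -42.3, 98.5]
tcp_rot: [-90.2, 0.0, 177.4]
ft_force: [-0.8, 12.7, 8.5]
finger_gap: 20.0
```

Run:
```python
from h import *
go(432.5,-43,98,-182.6)
save("wrist","w35")
```

```text
t=55.4 gap 20.0 tcp [432.8 -42.3  98.5] rot [-90.2   0.  177.4] F [-0.8 12.7  8.5] 
SHIFT [0.0002 0.0005 0.0007] TURN [ 0.0034  0.0002 -0.0006]
```

View pics/w35.png

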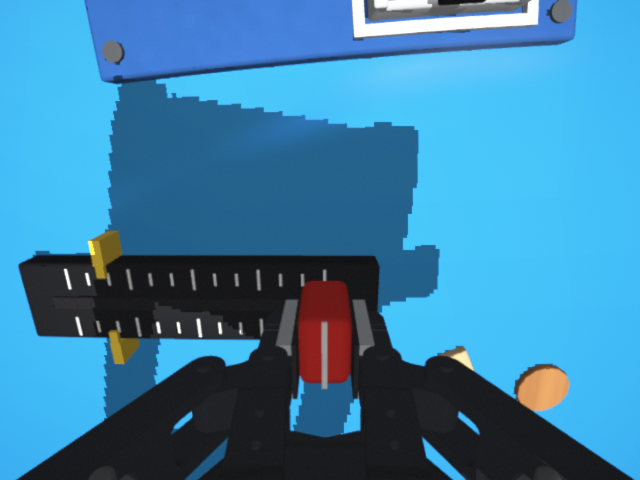

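Emit:
{"op": "arm_command", "data": {
  "increments": [
    [0,0,-0.003,0,0,0],
    [0,0,-0.003,0,0,0],
    [0,0,-0.003,0,0,0],
    [0,-0.01,-0.003,0,0,0],
    [0,-0.035,-0.003,0,0,0],
    [0,-0.07,-0.003,0,0,0],
    [0,-0.1,0.0,0,0,0],
    [-0.01,-0.12,0.02,0,-0.01,0],
    [-0.03,-0.13,0.05,0,-0.03,0],
    [-0.06,-0.13,0.08,0,-0.06,0]
  ],
  "jaw": -0.05
}}

```text
time: 56.7
tool_pos: [489.8, -127.9, 230.4]
tcp_rot: [-89.9, 0.2, -179.1]
ft_force: [0.4, -0.3, 0.3]
finger_gap: 45.0
```

Run:
```python
from h import *
go(585.4,-164.8,119,-177.7)
```

```text
t=56.7 gap 45.0 tcp [ 489.8 -127.9  230.4] rot [ -89.9    0.2 -179.1] F [ 0.4 -0.3  0.3] 
SHIFT [-0.0946  0.1118  0.0382] TURN [-0.0014 -0.0244 -0.0033]
```

Emit:
{"op": "arm_command", "data": {
  "increments": [
    [-0.02,0,0.01,0,-0.008,0],
    [-0.05,0.01,0.022,0,-0.016,0],
    [-0.08,0.025,0.034,0,-0.024,0],
    [-0.093,0.045,0.038,0,-0.024,0],
    [-0.0945,0.06,0.038,0,-0.024,0],
    [-0.0945,0.06,0.038,0,-0.024,0],
    [-0.0945,0.06,0.038,0,-0.024,0],
    [-0.0945,0.06,0.038,0,-0.024,0],
    [-0.0945,0.06,0.038,0,-0.024,0],
    [-0.0945,0.06,0.038,0,-0.024,0]
  ]
}}

```text
time: 57.95
tool_pos: [583.9, -163.3, 168.5]
tcp_rot: [-90.0, 0.0, -177.8]
ft_force: [0.6, 0.1, 1.2]
finger_gap: 45.0
```

Run:
```python
from h import *
avg(2);save("wrist","w36")
go(585.4,-164.8,119,-177.7)
```

```text
[[583.9, -163.3, 168.5], [583.8, -163.3, 168.3]]
t=58.1 gap 45.0 tcp [ 583.8 -163.3  168.1] rot [ -90.     0.  -177.8] F [ 0.3  0.3 -0. ] 
SHIFT [-0.0016  0.0491  0.0016] TURN [-0.     -0.0013 -0.0001]
```

View pics/w36.png

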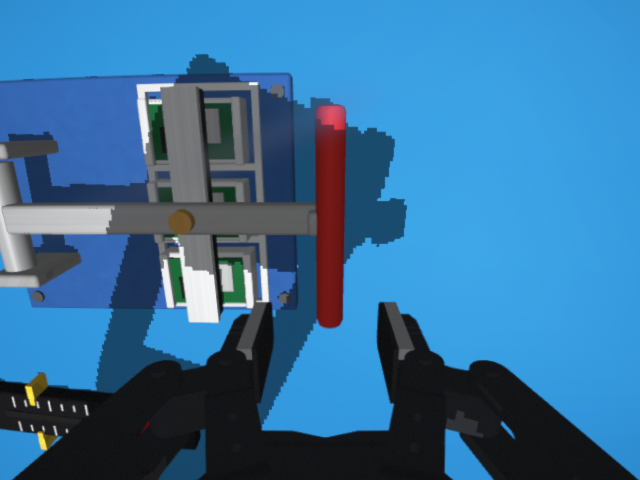

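Emit:
{"op": "arm_command", "data": {
  "increments": [
    [-0.0015,0.008,0.0016,0,0,0],
    [-0.0015,0.018,0.0016,0,0,0],
    [-0.0015,0.03,0.0016,0,0,0],
    [-0.0015,0.04,0.0016,0,0,0],
    [-0.0015,0.046,0.0016,0,0,0],
    [-0.0015,0.049,0.0016,0,0,0],
    [-0.0015,0.049,0.0016,0,0,0],
    [-0.0015,0.049,0.0016,0,0,0],
    [-0.0015,0.049,0.0016,0,0,0],
    [-0.0015,0.049,0.0016,0,0,0]
  ]
}}

```text
time: 59.35
tool_pos: [585.5, -164.9, 119.3]
tcp_rot: [-90.0, 0.0, -177.8]
ft_force: [-0.7, 0.5, 0.6]
finger_gap: 44.8
```

```bash
sed -i s/w28/w37/ cl.py; python3 cl.py
python3 - <<'E'
from arc import *
table([174,173,171,168,163,157,151]);print();table([151,145,139,133,127,120,113,106,99,92,85]);print()
table([85,79,73,67,61,56,52,48,45,43,42])
E
```

```text
44.82431307889657 -31.95304444300592 -74.64734141168357 65.2805919493109 180.78846668441116 173.55908403583416 [-0.6687  0.4853  0.6484] [ -89.9909    0.0233 -177.7744]
44.69519297833828 -31.978288051885674 -74.63376095413575 65.2004574226009 180.7659994429536 173.58384036954206 [0.4514 0.197  0.3493] [ -89.9916    0.0189 -177.7738]
173.0 [0, np.float64(-0.0031), np.float64(-0.0004)]
171.0 [0, np.float64(-0.0094), np.float64(-0.0012)]
168.0 [0, np.float64(-0.0187), np.float64(-0.003)]
163.0 [0, np.float64(-0.0339), np.float64(-0.0069)]
157.0 [0, np.float64(-0.0517), np.float64(-0.0134)]
151.0 [0, np.float64(-0.0687), np.float64(-0.0217)]

145.0 [0, np.float64(-0.016), np.float64(-0.01)]
139.0 [0, np.float64(-0.0309), np.float64(-0.0217)]
133.0 [0, np.float64(-0.0445), np.float64(-0.0348)]
127.0 [0, np.float64(-0.0567), np.float64(-0.0493)]
120.0 [0, np.float64(-0.0688), np.float64(-0.0677)]
113.0 [0, np.float64(-0.0787), np.float64(-0.0874)]
106.0 [0, np.float64(-0.086), np.float64(-0.1082)]
99.0 [0, np.float64(-0.0908), np.float64(-0.1297)]
92.0 [0, np.float64(-0.0929), np.float64(-0.1517)]
85.0 [0, np.float64(-0.0924), np.float64(-0.1737)]

79.0 [0, np.float64(0.0026), np.float64(-0.0187)]
73.0 [0, np.float64(0.0072), np.float64(-0.0371)]
67.0 [0, np.float64(0.0137), np.float64(-0.0548)]
61.0 [0, np.float64(0.022), np.float64(-0.0718)]
56.0 [0, np.float64(0.0302), np.float64(-0.0852)]
52.0 [0, np.float64(0.0376), np.float64(-0.0954)]
48.0 [0, np.float64(0.0457), np.float64(-0.1051)]
45.0 [0, np.float64(0.0522), np.float64(-0.112)]
43.0 [0, np.float64(0.0567), np.float64(-0.1163)]
42.0 [0, np.float64(0.0591), np.float64(-0.1185)]
```

View pics/w37.png

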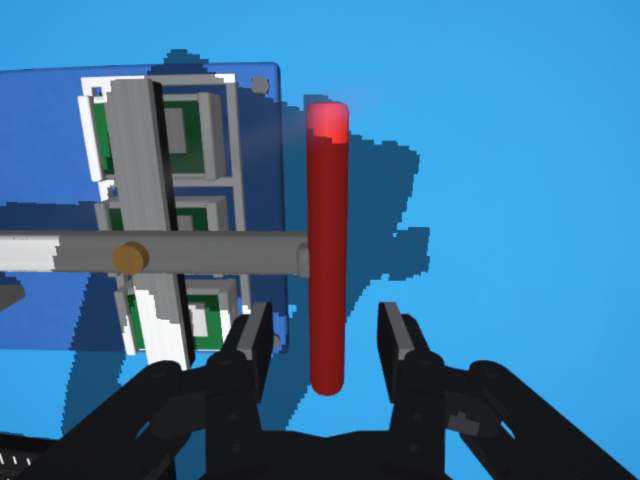

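Emit:
{"op": "arm_command", "data": {
  "increments": [
    [0,0,0,0,0,0],
    [0,0,0,0,0,0],
    [0,0,0,0,0,0],
    [0,0,0,0,0,0],
    [0,-0.0031,-0.0004,0,0,0],
    [0,-0.0094,-0.0012,0,0,0],
    [0,-0.0187,-0.003,0,0,0],
    [0,-0.0339,-0.0069,0,0,0],
    [0,-0.0517,-0.0134,0,0,0],
    [0,-0.0687,-0.0217,0,0,0]
  ],
  "jaw": 1,
  "force": 40
}}

```text
time: 60.65
tool_pos: [584.5, -144.9, 188.4]
tcp_rot: [-89.8, 0.0, -177.8]
ft_force: [1.2, -9.6, -2.1]
finger_gap: 12.2
```

```bash
sed -i s/w37/w38/ cl.py; python3 cl.py
```

```text
12.194861116252811 -32.10196713946041 -54.61159643680073 134.39920680592488 182.94283231280932 150.74660672756684 [ 1.2159 -9.5826 -2.1275] [ -89.818     0.0251 -177.8319]
12.314228734998602 -32.03003550754573 -53.50680835423688 136.59350624925705 183.0676887975578 149.97843625347096 [-4.9645 -8.0211  2.7464] [ -89.8591    0.0256 -177.8019]
```

View pics/w38.png

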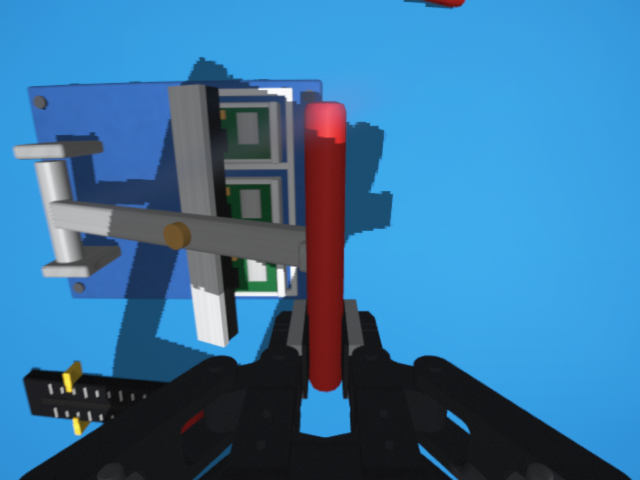

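Emit:
{"op": "arm_command", "data": {
  "increments": [
    [0,-0.016,-0.011,0,0,0],
    [0,-0.0309,-0.0225,0,0,0],
    [0,-0.0445,-0.0355,0,0,0],
    [0,-0.0567,-0.05,0,0,0],
    [0,-0.0688,-0.068,0,0,0],
    [0,-0.0787,-0.088,0,0,0],
    [0,-0.086,-0.1085,0,0,0],
    [0,-0.0905,-0.13,0,0,0],
    [0,-0.0925,-0.1517,0,0,0],
    [0,-0.092,-0.1737,0,0,0]
  ]
}}

```text
time: 61.95
tool_pos: [578.2, 30.5, 282.3]
tcp_rot: [-89.9, 0.2, -177.8]
ft_force: [1.2, -5.6, -9.3]
finger_gap: 12.3
```

```bash
sed -i s/w38/w39/ cl.py; python3 cl.py
```

```text
12.329602699737366 -31.35732156315637 120.84699408826751 228.34587317846479 184.0294444734518 85.06007444672885 [ 1.1548 -5.6382 -9.2746] [ -89.9248    0.1781 -177.8   ]
12.332730358698507 -31.356062725595827 123.64092180384148 227.77348726829575 183.72161444400277 84.17658488987793 [-3.4546  1.2853 13.048 ] [ -90.0613    0.1761 -177.7159]
```

View pics/w39.png

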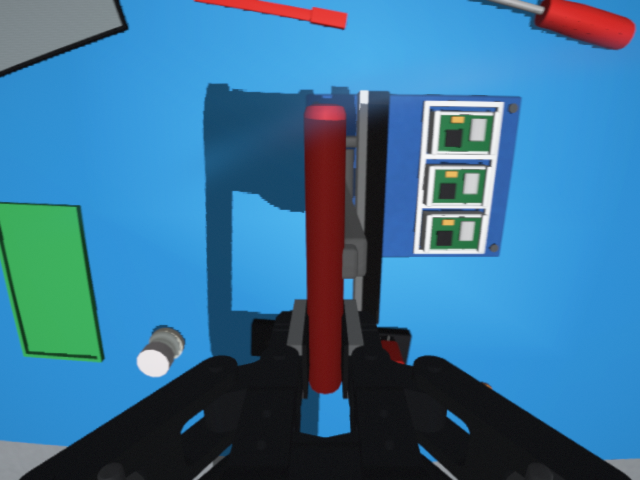

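Emit:
{"op": "arm_command", "data": {
  "increments": [
    [0,0.003,-0.0187,0,0,0],
    [0,0.008,-0.0371,0,0,0],
    [0,0.0147,-0.0548,0,0,0],
    [0,0.023,-0.0718,0,0,0],
    [0,0.0314,-0.0852,0,0,0],
    [0,0.0388,-0.0954,0,0,0],
    [0,0.047,-0.105,0,0,0],
    [0,0.0535,-0.1115,0,0,0],
    [0,0.058,-0.116,0,0,0],
    [0,0.058,-0.116,0,0,0]
  ]
}}

```text
time: 63.25
tool_pos: [573.5, 146.9, 220.8]
tcp_rot: [-90.0, 0.0, -177.8]
ft_force: [5.5, 1.0, -0.6]
finger_gap: 12.1
```

```bash
sed -i s/w39/w40/ cl.py; python3 cl.py
```

```text
12.083146710273516 -31.41703112356714 237.36469588225285 166.79710884589994 179.87481324304767 42.619116715714874 [ 5.5262  0.9565 -0.5827] [ -90.0176    0.0286 -177.7622]
12.332299947719987 -31.427956169371484 237.25354352829342 166.948677141271 179.89574656532642 42.67861096093272 [ 6.3955  0.6064 -1.0223] [ -90.0158    0.0281 -177.7675]
```

Emit:
{"op": "arm_command", "data": {
  "increments": [
    [0,0,0,0,0,0],
    [0,0,0,0,0,0],
    [0,0,0,0,0,0],
    [0,-0.005,0,0,0,0],
    [0,-0.02,0,0,0,0],
    [0,-0.05,0,0,0,0],
    [0,-0.08,0,0,0,0],
    [0,-0.1,0,0,0,0],
    [0.03,-0.11,-0.05,0,0,0],
    [0.06,-0.11,-0.1,0,0,0]
  ],
  "jaw": -0.05
}}

```text
time: 64.55
tool_pos: [509.3, 244.6, 333.6]
tcp_rot: [-90.1, 0.1, -177.9]
ft_force: [1.0, 0.4, 0.0]
finger_gap: 45.1
```

Emit:
{"op": "arm_command", "data": {
  "increments": [
    [0.01,0,-0.02,0,0,0],
    [0.02,0,-0.04,0,0,0],
    [0.02,0,-0.04,0,0,0],
    [0.02,0,-0.04,0,0,0],
    [0.02,0,-0.04,0,0,0],
    [0.02,0,-0.04,0,0,0],
    [0.02,0,-0.04,0,0,0],
    [0.02,0,-0.04,0,0,0],
    [0.02,0,-0.04,0,0,0],
    [0.02,0,-0.04,0,0,0]
  ],
  "jaw": -1
}}

```text
time: 65.8
tool_pos: [487.9, 283.2, 331.7]
tcp_rot: [-90.0, 0.0, -177.8]
ft_force: [-1.3, 0.2, -0.5]
finger_gap: 85.0
```

Run:
```python
from h import *
import pickle
avg(2)
m=r.camera_model("wrist");save("wrist","w41");pickle.dump(m,open("m41.pkl","wb"))
for x in r.trace("wrist","tray")[:1]: print(x["conf"],x["position"],rect("wrist",x["mask"],8,m))
for x in r.spot_point("wrist","tray")[:1]: print(x["conf"],plane("wrist",[x["position"]],0,m))
save("scene","s41");
```

```text
[[487.9, 283.2, 331.7], [487.9, 283.2, 331.7]]
0.72 [289.3, 190.3] ((487.7558288574219, 320.9278869628906), (94.5490951538086, 178.75155639648438), 89.06648254394531)
0.77 [[489.6206 322.5511   0.    ]]
```

View pics/w41.png

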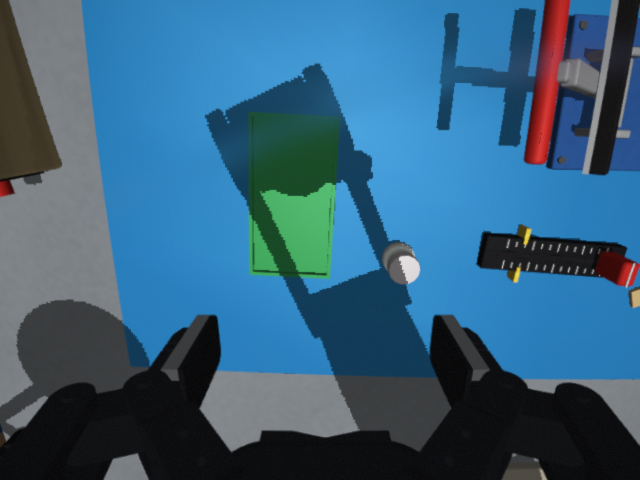

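View pics/s41.png

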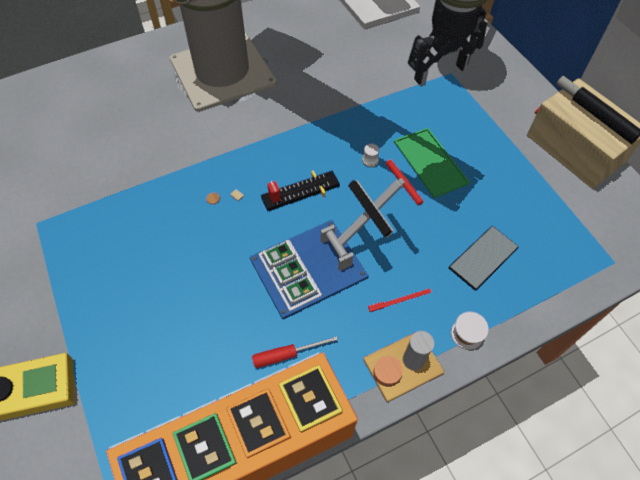

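Run:
```python
from h import *
go(657.8,-87.1,240,-177.7)
```

```text
t=66.1 gap 84.9 tcp [487.8 283.2 331.7] rot [ -90.    -0.  -177.8] F [-0.7 -0.  -0.8] 
SHIFT [-0.1554  0.0917  0.3766] TURN [ 0.     -0.0012  0.    ]
```

Emit:
{"op": "arm_command", "data": {
  "increments": [
    [-0.008,0,0.02,0,0,0],
    [-0.025,0,0.06,0,0,0],
    [-0.046,0,0.11,0,0,0],
    [-0.066,0,0.16,0,0,0],
    [-0.087,0,0.21,0,0,0],
    [-0.107,0,0.26,0,0,0],
    [-0.128,0.02,0.31,0,0,0],
    [-0.147,0.05,0.355,0,0,0],
    [-0.155,0.08,0.376,0,0,0],
    [-0.155,0.092,0.3766,0,0,0]
  ]
}}

```text
time: 67.35
tool_pos: [656.6, -88.8, 236.6]
tcp_rot: [-90.0, -0.2, -177.9]
ft_force: [0.1, -0.4, -0.0]
finger_gap: 85.4
```

Emit:
{"op": "arm_command", "data": {
  "increments": [
    [0,0,0,0,0,0],
    [0,0,0,0,0,0],
    [0,0.02,0,0,0,0],
    [0,0.045,0,0,0,0],
    [0,0.07,0,0,0,0],
    [0,0.085,0,0,0,0],
    [0,0.09,0,0,0,0],
    [0,0.09,0,0,0,0],
    [0,0.09,0,0,0,0],
    [0,0.09,0,0,0,0]
  ]
}}

```text
time: 68.6
tool_pos: [657.9, -87.3, 150.8]
tcp_rot: [-90.0, 0.1, -177.8]
ft_force: [0.1, -0.0, -0.2]
finger_gap: 85.1
```

Run:
```python
from h import *
avg(2);save("wrist","w42")
go(657.8,-87.1,88.4,-177.7)
```

```text
[[657.9, -87.3, 150.8], [657.8, -87.3, 150.6]]
t=68.8 gap 85.6 tcp [657.6 -87.2 150.2] rot [ -90.     0.  -177.8] F [ 0.8  0.5 -0.1] 
SHIFT [-0.0001  0.0618 -0.0001] TURN [-0.0002 -0.0014 -0.0008]
```

View pics/w42.png

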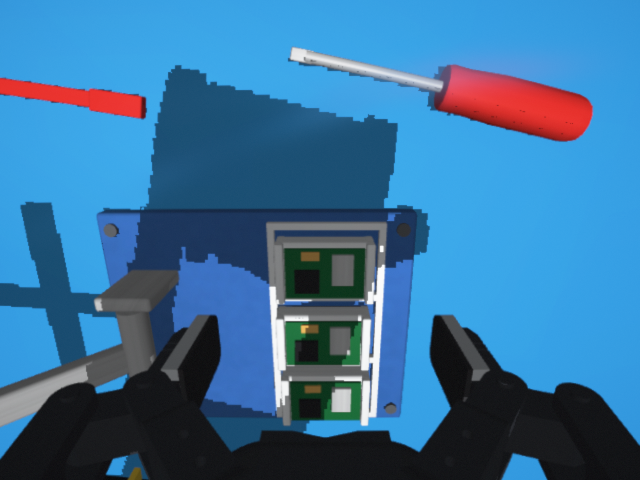

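Emit:
{"op": "arm_command", "data": {
  "increments": [
    [0,0.01,0,0,0,0],
    [0,0.025,0,0,0,0],
    [0,0.04,0,0,0,0],
    [0,0.053,0,0,0,0],
    [0,0.06,0,0,0,0],
    [0,0.0618,0,0,0,0],
    [0,0.0618,0,0,0,0],
    [0,0.0618,0,0,0,0],
    [0,0.0618,0,0,0,0],
    [0,0.0618,0,0,0,0]
  ]
}}

```text
time: 70.0
tool_pos: [657.5, -87.2, 88.2]
tcp_rot: [-90.0, 0.0, -177.8]
ft_force: [0.4, -1.3, -0.9]
finger_gap: 85.3
```

Emit:
{"op": "arm_command", "data": {
  "increments": [
    [0,0,0,0,0,0],
    [0,0,0,0,0,0],
    [0,0,0,0,0,0],
    [0,0,0,0,0,0],
    [0,0,0,0,0,0],
    [0,-0.005,0,0,0,0],
    [0,-0.02,0,0,0,0],
    [0,-0.05,0,0,0,0],
    [0,-0.09,0,0,0,0],
    [0,-0.14,0,0,0,0]
  ],
  "jaw": 1,
  "force": 50
}}

```text
time: 71.25
tool_pos: [656.5, -87.0, 228.8]
tcp_rot: [-90.0, -0.1, -177.8]
ft_force: [1.0, -1.4, -1.6]
finger_gap: 54.7
```

Run:
```python
from h import *
save("wrist","w43")
go(538.2,319.5,290,-181.2)
```

```text
t=71.3 gap 54.4 tcp [659.8 -87.7 238.7] rot [ -89.9    0.5 -177.8] F [ 3.1 -0.8  7.3] 
SHIFT [ 0.1052 -0.0534 -0.4114] TURN [-0.0022  0.0598 -0.0097]
```

View pics/w43.png

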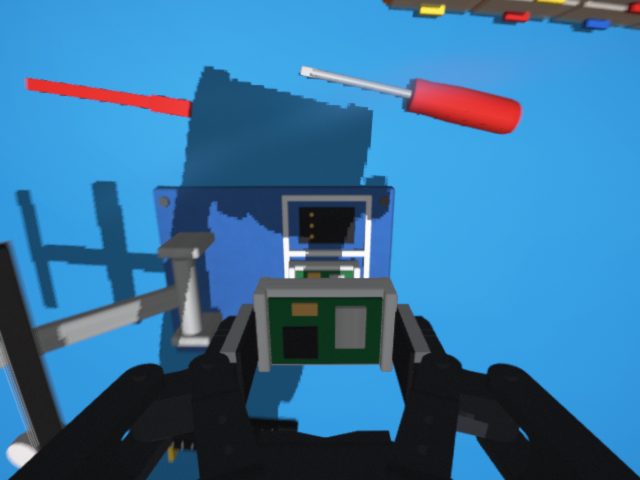

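Emit:
{"op": "arm_command", "data": {
  "increments": [
    [0,-0.03,-0.01,0,0,0],
    [0.006,-0.055,-0.025,0,0.005,0],
    [0.018,-0.06,-0.07,0,0.01,0],
    [0.031,-0.06,-0.12,0,0.018,0],
    [0.044,-0.06,-0.17,0,0.025,0],
    [0.056,-0.06,-0.22,0,0.032,0],
    [0.069,-0.06,-0.27,0,0.04,0],
    [0.082,-0.06,-0.32,0,0.047,0],
    [0.095,-0.058,-0.37,0,0.055,0],
    [0.104,-0.055,-0.405,0,0.06,0]
  ]
}}

```text
time: 72.55
tool_pos: [536.7, 315.6, 283.9]
tcp_rot: [-90.0, 0.0, 178.9]
ft_force: [-0.6, -1.5, 0.1]
finger_gap: 54.9
```

Run:
```python
from h import *
go(538.2,319.5,100,-181.2)
```

```text
t=72.5 gap 54.9 tcp [536.7 315.6 283.9] rot [-90.    0.  178.9] F [-0.6 -1.5  0.1] 
SHIFT [-0.0013  0.1839 -0.0037] TURN [ 0.0007  0.0009 -0.0008]
```

Emit:
{"op": "arm_command", "data": {
  "increments": [
    [-0.001,0.015,-0.002,0,0,0],
    [-0.001,0.04,-0.003,0,0,0],
    [-0.001,0.075,-0.003,0,0,0],
    [-0.001,0.11,-0.003,0,0,0],
    [-0.001,0.14,-0.003,0,0,0],
    [-0.001,0.16,-0.003,0,0,0],
    [-0.001,0.17,-0.003,0,0,0],
    [-0.001,0.172,-0.003,0,0,0],
    [-0.001,0.172,-0.003,0,0,0],
    [-0.001,0.172,-0.003,0,0,0]
  ]
}}

```text
time: 73.8
tool_pos: [539.5, 316.9, 112.2]
tcp_rot: [-90.1, 0.1, 178.8]
ft_force: [0.1, 0.5, -1.7]
finger_gap: 54.6
```

Run:
```python
from h import *
avg(2)
save("wrist","w44")
go(538.2,319.5,79.5,-181.2)
```

```text
[[539.5, 316.9, 112.2], [539.4, 316.8, 112.0]]
t=74.0 gap 54.8 tcp [539.1 316.7 111.6] rot [-90.    0.1 178.8] F [-0.1  0.2 -1.4] 
SHIFT [ 0.001   0.0321 -0.0028] TURN [ 0.0005 -0.0002 -0.001 ]
```

View pics/w44.png

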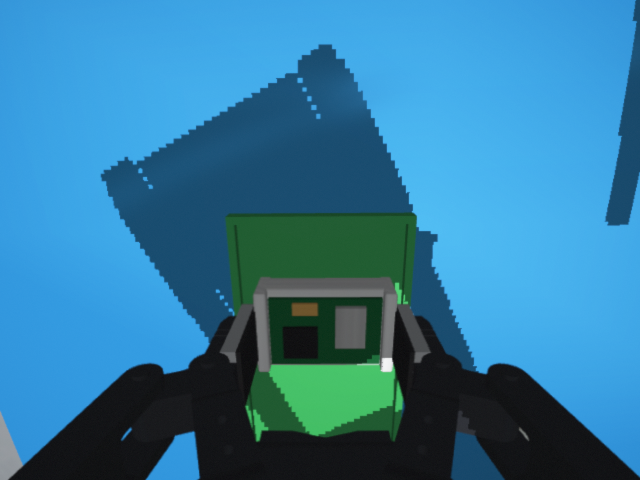

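Run:
```python
from h import *
print(plane("wrist",[(227,214),(416,214)],8))
```

```text
[[578.6509 364.3268   8.    ]
 [576.683  272.5691   8.    ]]
```

Emit:
{"op": "arm_command", "data": {
  "increments": [
    [0.001,0.005,-0.001,0,0,0],
    [0.001,0.012,-0.001,0,0,0],
    [0.001,0.018,-0.001,0,0,0],
    [0.001,0.024,-0.001,0,0,0],
    [0.001,0.028,-0.001,0,0,0],
    [0.001,0.031,-0.001,0,0,0],
    [0.001,0.032,-0.001,0,0,0],
    [0.001,0.032,-0.001,0,0,0],
    [0.001,0.032,-0.001,0,0,0],
    [0.001,0.032,-0.001,0,0,0]
  ]
}}

```text
time: 75.2
tool_pos: [537.9, 317.5, 79.3]
tcp_rot: [-90.0, 0.0, 178.8]
ft_force: [-1.5, -1.1, 5.5]
finger_gap: 54.8
```

Emit:
{"op": "arm_command", "data": {
  "increments": [
    [0,0,0,0,0,0],
    [0,0,0,0,0,0],
    [0,-0.003,0,0,0,0],
    [0,-0.02,0,0,0,0],
    [0,-0.06,0,0,0,0],
    [0,-0.11,0,0,0,0],
    [0,-0.16,0,0,0,0],
    [0,-0.2,0,0,0,0],
    [0,-0.21,0.02,0,0,0],
    [-0.01,-0.21,0.06,0,0,0]
  ],
  "jaw": -1
}}

```text
time: 76.45
tool_pos: [546.4, 257.3, 290.7]
tcp_rot: [-90.1, 0.1, 178.9]
ft_force: [0.4, -0.0, 0.1]
finger_gap: 85.6
```

Run:
```python
from h import *
save("wrist","w45")
go(613.2,-88.7,260,-177.7)
```

```text
t=76.5 gap 85.4 tcp [547.6 251.9 289.4] rot [-89.8   0.1 178.7] F [ 2.2 -2.5 -0. ] 
SHIFT [-0.0731  0.0305  0.3389] TURN [-0.0029 -0.0624 -0.0013]
```

View pics/w45.png

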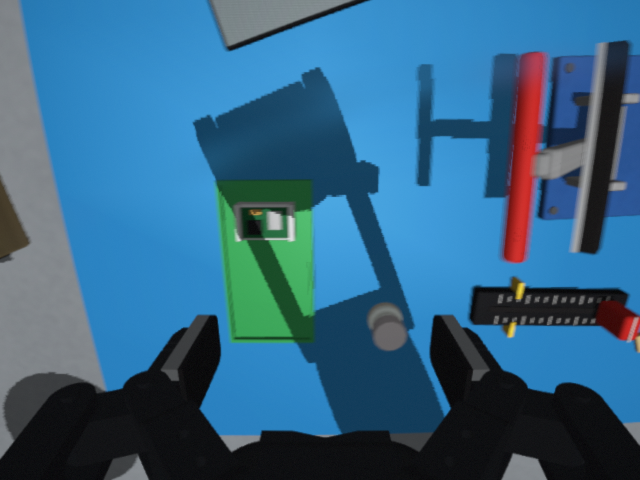

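Cassette C lies flat in the tray. Next B.

Emit:
{"op": "arm_command", "data": {
  "increments": [
    [-0.008,0,0.04,0,-0.005,0],
    [-0.018,0,0.085,0,-0.012,0],
    [-0.03,0,0.135,0,-0.022,0],
    [-0.04,0,0.185,0,-0.03,0],
    [-0.051,0,0.235,0,-0.04,0],
    [-0.062,0.01,0.285,0,-0.05,0],
    [-0.07,0.03,0.325,0,-0.06,0],
    [-0.073,0.07,0.339,0,-0.062,0],
    [-0.073,0.11,0.339,0,-0.062,0],
    [-0.073,0.13,0.339,0,-0.062,0]
  ]
}}

```text
time: 77.75
tool_pos: [610.0, -83.6, 155.4]
tcp_rot: [-90.1, -0.3, -177.7]
ft_force: [0.1, -0.5, -0.2]
finger_gap: 85.3
```

Run:
```python
from h import *
avg(4);save("wrist","w46")
go(613.2,-88.7,87.5,-177.7)
```

```text
[[610.0, -83.6, 155.4], [609.4, -83.1, 153.6], [610.2, -83.0, 155.8], [611.5, -83.0, 158.1]]
t=78.0 gap 85.2 tcp [613.3 -83.2 160.8] rot [ -90.     0.1 -177.6] F [-0.3 -0.6 -0. ] 
SHIFT [0.0005 0.0733 0.0055] TURN [-0.0007  0.0011 -0.0024]
```

View pics/w46.png

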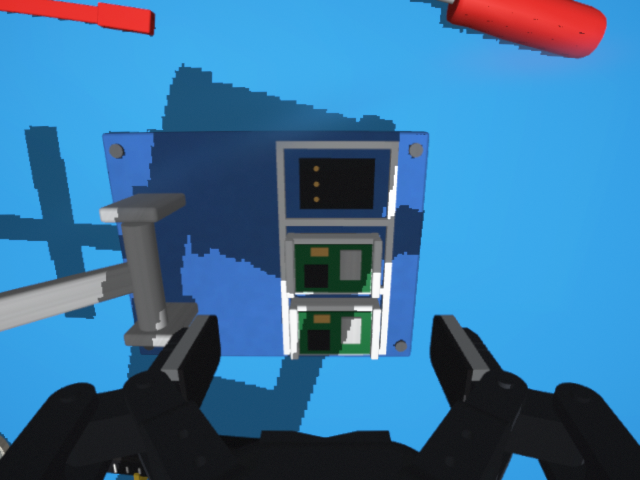

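Emit:
{"op": "arm_command", "data": {
  "increments": [
    [0,0.01,0.003,0,0,0],
    [0,0.025,0.0055,0,0,0],
    [0,0.042,0.0055,0,0,0],
    [0,0.057,0.0055,0,0,0],
    [0,0.068,0.0055,0,0,0],
    [0,0.072,0.0055,0,0,0],
    [0,0.073,0.0055,0,0,0],
    [0,0.073,0.0055,0,0,0],
    [0,0.073,0.0055,0,0,0],
    [0,0.073,0.0055,0,0,0]
  ]
}}

```text
time: 79.25
tool_pos: [612.8, -88.7, 86.4]
tcp_rot: [-90.0, 0.0, -177.7]
ft_force: [0.1, -0.1, -0.6]
finger_gap: 85.5
```

Run:
```python
from h import *
save("wrist","w47")
go(613.2,-88.7,87.5,-177.7)
```

```text
t=79.3 gap 85.3 tcp [612.7 -88.7  86.2] rot [ -90.     0.  -177.7] F [-0.4  0.5 -0.4] 
SHIFT [-0.0005 -0.0013  0.    ] TURN [-0.0002  0.0007 -0.0005]
```

View pics/w47.png

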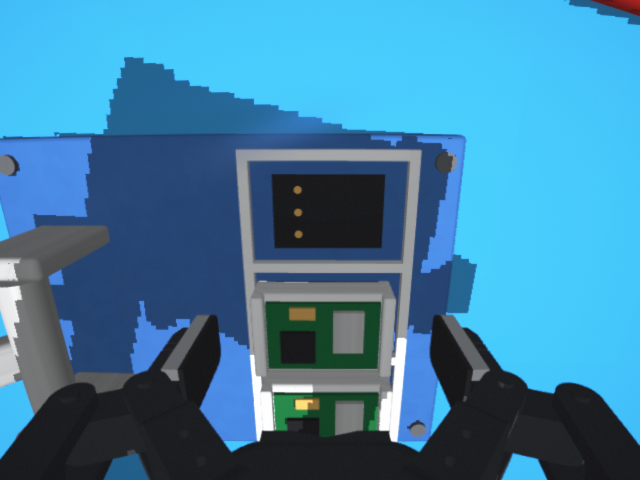

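Emit:
{"op": "arm_command", "data": {
  "increments": [
    [0,-0.001,0,0,0,0],
    [0,-0.001,0,0,0,0],
    [0,-0.001,0,0,0,0],
    [0,-0.001,0,0,0,0],
    [0,-0.001,0,0,0,0],
    [0,-0.005,0,0,0,0],
    [0,-0.02,0,0,0,0],
    [0,-0.05,0,0,0,0],
    [0,-0.1,0,0,0,0],
    [0,-0.15,0,0,0,0]
  ],
  "jaw": 1
}}

```text
time: 80.55
tool_pos: [611.8, -88.5, 237.4]
tcp_rot: [-90.0, -0.1, -177.7]
ft_force: [1.0, -0.4, -0.7]
finger_gap: 54.3
```

Run:
```python
from h import *
save("wrist","w48")
go(487.8,320,290,-181.2)
```

```text
t=80.6 gap 54.5 tcp [614.9 -89.2 246.6] rot [ -89.8    0.5 -177.7] F [ 3.9 -0.9  5.9] 
SHIFT [ 0.1099 -0.0456 -0.4139] TURN [-0.0024  0.0619 -0.0095]
```

View pics/w48.png

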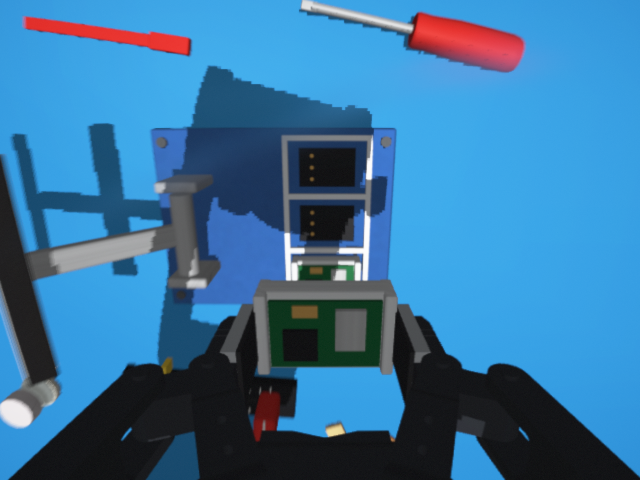

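Emit:
{"op": "arm_command", "data": {
  "increments": [
    [0,-0.03,-0.01,0,0,0],
    [0.006,-0.05,-0.025,0,0.005,0],
    [0.018,-0.055,-0.07,0,0.01,0],
    [0.031,-0.055,-0.12,0,0.018,0],
    [0.044,-0.055,-0.17,0,0.025,0],
    [0.057,-0.055,-0.22,0,0.032,0],
    [0.071,-0.055,-0.27,0,0.04,0],
    [0.084,-0.055,-0.32,0,0.047,0],
    [0.097,-0.05,-0.37,0,0.055,0],
    [0.108,-0.047,-0.405,0,0.062,0]
  ]
}}

```text
time: 81.85
tool_pos: [486.2, 313.8, 282.6]
tcp_rot: [-90.0, -0.1, 178.9]
ft_force: [0.6, -0.3, -0.9]
finger_gap: 54.7
```

Run:
```python
from h import *
go(487.8,320,110,-181.2)
```

```text
t=81.8 gap 54.7 tcp [486.2 313.8 282.6] rot [-90.   -0.1 178.9] F [ 0.6 -0.3 -0.9] 
SHIFT [-0.0017  0.1726 -0.0063] TURN [-0.0002  0.001   0.0011]
```

Emit:
{"op": "arm_command", "data": {
  "increments": [
    [-0.001,0.015,-0.002,0,0,0],
    [-0.001,0.04,-0.004,0,0,0],
    [-0.001,0.075,-0.004,0,0,0],
    [-0.001,0.11,-0.004,0,0,0],
    [-0.001,0.14,-0.004,0,0,0],
    [-0.001,0.16,-0.004,0,0,0],
    [-0.001,0.171,-0.004,0,0,0],
    [-0.001,0.173,-0.004,0,0,0],
    [-0.001,0.173,-0.004,0,0,0],
    [-0.001,0.173,-0.004,0,0,0]
  ]
}}

```text
time: 83.1
tool_pos: [489.9, 316.0, 111.2]
tcp_rot: [-90.1, 0.1, 178.8]
ft_force: [0.3, 0.3, -0.6]
finger_gap: 54.7
```

Run:
```python
from h import *
avg(2)
save("wrist","w49")
go(487.5,319,79,-181.2)
```

```text
[[489.9, 316.0, 111.2], [489.8, 315.9, 111.0]]
t=83.2 gap 54.6 tcp [489.6 315.8 110.6] rot [-90.    0.1 178.8] F [-0.   0.2 -1.5] 
SHIFT [ 0.0022  0.0316 -0.0031] TURN [ 0.0006 -0.0002 -0.001 ]
```

View pics/w49.png

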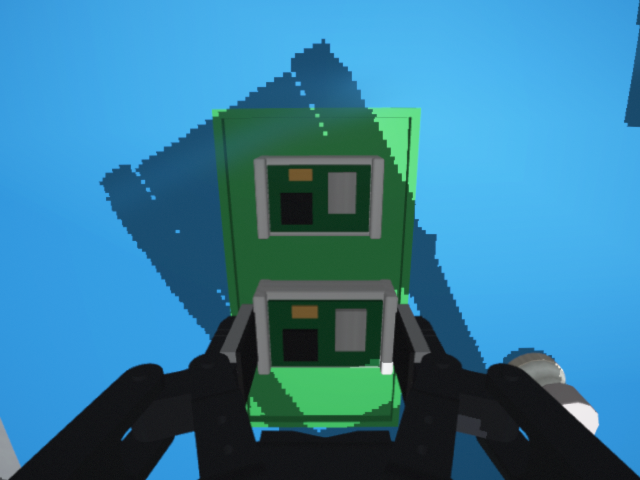

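Emit:
{"op": "arm_command", "data": {
  "increments": [
    [0.001,0.005,-0.002,0,0,0],
    [0.001,0.012,-0.003,0,0,0],
    [0.001,0.018,-0.003,0,0,0],
    [0.001,0.024,-0.003,0,0,0],
    [0.001,0.028,-0.003,0,0,0],
    [0.001,0.031,-0.003,0,0,0],
    [0.001,0.032,-0.003,0,0,0],
    [0.001,0.032,-0.003,0,0,0],
    [0.001,0.032,-0.003,0,0,0],
    [0.001,0.032,-0.003,0,0,0]
  ]
}}

```text
time: 84.5
tool_pos: [488.4, 318.7, 78.5]
tcp_rot: [-90.0, 0.0, 178.8]
ft_force: [-3.0, -1.6, 4.9]
finger_gap: 55.1
```

Emit:
{"op": "arm_command", "data": {
  "increments": [
    [0,0,0,0,0,0],
    [0,0,0,0,0,0],
    [0,-0.003,0,0,0,0],
    [0,-0.02,0,0,0,0],
    [0,-0.06,0,0,0,0],
    [0,-0.11,0,0,0,0],
    [0,-0.16,0,0,0,0],
    [0,-0.2,0,0,0,0],
    [0,-0.21,0.02,0,0,0],
    [-0.01,-0.21,0.06,0,0,0]
  ],
  "jaw": -1
}}

```text
time: 85.75
tool_pos: [496.9, 258.3, 289.6]
tcp_rot: [-90.1, 0.1, 178.9]
ft_force: [0.7, -0.1, -0.3]
finger_gap: 85.2
```

Run:
```python
from h import *
save("wrist","w50")
go(570,-90.6,260,-177.7)
```

```text
t=85.8 gap 85.4 tcp [497.9 253.3 288.4] rot [-89.8   0.1 178.8] F [ 2.5 -1.6 -0.1] 
SHIFT [-0.0795  0.0294  0.3421] TURN [-0.0029 -0.0619 -0.0012]
```

View pics/w50.png

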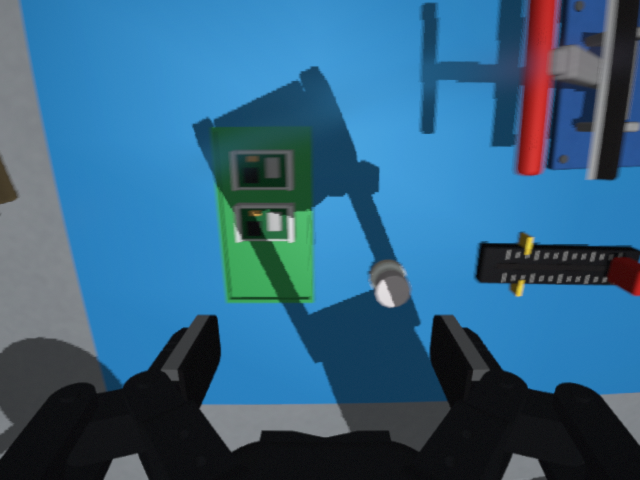

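Emit:
{"op": "arm_command", "data": {
  "increments": [
    [-0.008,0,0.04,0,-0.005,0],
    [-0.02,0,0.085,0,-0.012,0],
    [-0.032,0,0.135,0,-0.022,0],
    [-0.043,0,0.185,0,-0.03,0],
    [-0.055,0,0.235,0,-0.04,0],
    [-0.067,0.01,0.285,0,-0.05,0],
    [-0.076,0.03,0.325,0,-0.06,0],
    [-0.0795,0.07,0.343,0,-0.062,0],
    [-0.0795,0.1,0.346,0,-0.062,0],
    [-0.0795,0.12,0.347,0,-0.062,0]
  ]
}}

```text
time: 87.05
tool_pos: [567.5, -90.9, 165.4]
tcp_rot: [-90.1, -0.2, -177.7]
ft_force: [0.7, 0.7, -0.4]
finger_gap: 85.6
```

Run:
```python
from h import *
avg(6);save("wrist","w51")
go(569.5,-90.7,88,-177.7)
```

```text
[[567.5, -90.9, 165.4], [566.6, -90.3, 163.2], [567.1, -90.0, 164.9], [568.2, -90.0, 166.9], [569.1, -90.1, 168.4], [569.8, -90.1, 169.3]]
t=87.4 gap 85.5 tcp [570.1 -90.1 169.7] rot [ -90.     0.2 -177.6] F [ 1.   0.5 -0.2] 
SHIFT [0.0009 0.0817 0.0005] TURN [-0.0008  0.0012 -0.0027]
```

View pics/w51.png

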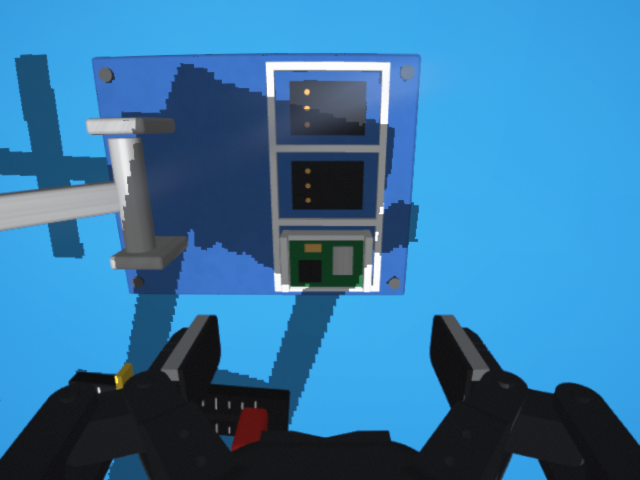

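Emit:
{"op": "arm_command", "data": {
  "increments": [
    [0,0.01,0.0005,0,0,0],
    [0,0.027,0.0005,0,0,0],
    [0,0.047,0.0005,0,0,0],
    [0,0.065,0.0005,0,0,0],
    [0,0.076,0.0005,0,0,0],
    [0,0.08,0.0005,0,0,0],
    [0,0.081,0.0005,0,0,0],
    [0,0.081,0.0005,0,0,0],
    [0,0.081,0.0005,0,0,0],
    [0,0.081,0.0005,0,0,0]
  ]
}}

```text
time: 88.65
tool_pos: [569.4, -90.8, 87.4]
tcp_rot: [-90.0, 0.0, -177.7]
ft_force: [-0.3, 0.5, 1.4]
finger_gap: 85.5
```

Emit:
{"op": "arm_command", "data": {
  "increments": [
    [0,0,0,0,0,0],
    [0,0,0,0,0,0],
    [0,0,0,0,0,0],
    [0,0,0,0,0,0],
    [0,0,0,0,0,0],
    [0,-0.005,0,0,0,0],
    [0,-0.02,0,0,0,0],
    [0,-0.05,0,0,0,0],
    [0,-0.1,0,0,0,0],
    [0,-0.15,0,0,0,0]
  ],
  "jaw": 1
}}

```text
time: 89.9
tool_pos: [568.7, -90.6, 238.9]
tcp_rot: [-90.0, -0.0, -177.7]
ft_force: [1.2, -0.1, -0.6]
finger_gap: 54.5
```

Run:
```python
from h import *
save("wrist","w52")
go(438,320.5,290,-181.2)
```

```text
t=90.0 gap 54.5 tcp [571.8 -91.3 247.6] rot [ -89.8    0.6 -177.7] F [ 3.1 -0.4  6.4] 
SHIFT [ 0.1164 -0.0448 -0.4168] TURN [-0.0027  0.0619 -0.0103]
```

View pics/w52.png

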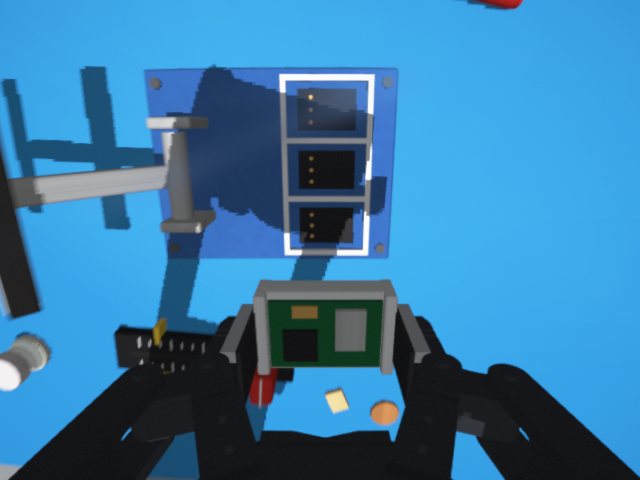

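Emit:
{"op": "arm_command", "data": {
  "increments": [
    [0,-0.03,-0.01,0,0,0],
    [0.006,-0.05,-0.025,0,0.005,0],
    [0.018,-0.055,-0.07,0,0.01,0],
    [0.032,-0.055,-0.12,0,0.018,0],
    [0.046,-0.055,-0.17,0,0.025,0],
    [0.06,-0.055,-0.22,0,0.032,0],
    [0.074,-0.055,-0.27,0,0.04,0],
    [0.088,-0.055,-0.32,0,0.047,0],
    [0.102,-0.05,-0.37,0,0.055,0],
    [0.115,-0.047,-0.41,0,0.062,0]
  ]
}}

```text
time: 91.2
tool_pos: [435.7, 316.2, 283.7]
tcp_rot: [-90.0, -0.0, 178.8]
ft_force: [0.2, 0.1, -1.5]
finger_gap: 54.9
```

Run:
```python
from h import *
go(438,320,110,-181.2)
```

```text
t=91.2 gap 54.9 tcp [435.7 316.2 283.7] rot [-90.   -0.  178.8] F [ 0.2  0.1 -1.5] 
SHIFT [-0.0023  0.1737 -0.0038] TURN [-0.      0.0005  0.0005]
```

Emit:
{"op": "arm_command", "data": {
  "increments": [
    [-0.001,0.015,-0.002,0,0,0],
    [-0.001,0.04,-0.004,0,0,0],
    [-0.001,0.075,-0.004,0,0,0],
    [-0.001,0.11,-0.004,0,0,0],
    [-0.001,0.14,-0.004,0,0,0],
    [-0.001,0.16,-0.004,0,0,0],
    [-0.001,0.171,-0.004,0,0,0],
    [-0.001,0.173,-0.004,0,0,0],
    [-0.001,0.173,-0.004,0,0,0],
    [-0.001,0.173,-0.004,0,0,0]
  ]
}}

```text
time: 92.45
tool_pos: [439.2, 318.6, 112.0]
tcp_rot: [-90.1, 0.1, 178.8]
ft_force: [0.4, -0.1, -1.1]
finger_gap: 54.7
```

Run:
```python
from h import *
avg(2)
save("wrist","w53")
go(437.5,319.5,79,-181.2)
```

```text
[[439.2, 318.6, 112.0], [439.2, 318.6, 111.9]]
t=92.6 gap 54.9 tcp [439.  318.5 111.6] rot [-90.    0.1 178.8] F [ 0.5  0.5 -0.8] 
SHIFT [ 0.0015  0.0326 -0.001 ] TURN [ 0.0006 -0.0002 -0.001 ]
```

View pics/w53.png

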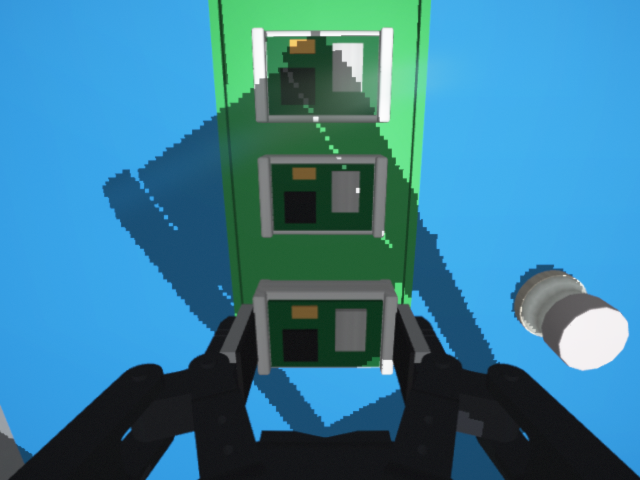

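Emit:
{"op": "arm_command", "data": {
  "increments": [
    [0,0.005,-0.001,0,0,0],
    [0,0.012,-0.001,0,0,0],
    [0,0.018,-0.001,0,0,0],
    [0,0.024,-0.001,0,0,0],
    [0,0.028,-0.001,0,0,0],
    [0,0.031,-0.001,0,0,0],
    [0,0.0325,-0.001,0,0,0],
    [0,0.0325,-0.001,0,0,0],
    [0,0.0325,-0.001,0,0,0],
    [0,0.0325,-0.001,0,0,0]
  ]
}}

```text
time: 93.85
tool_pos: [438.7, 319.3, 78.5]
tcp_rot: [-90.0, 0.0, 178.8]
ft_force: [-0.1, -0.8, -0.9]
finger_gap: 54.4
```

Emit:
{"op": "arm_command", "data": {
  "increments": [
    [0,0,0,0,0,0],
    [0,0,0,0,0,0],
    [0,-0.003,0,0,0,0],
    [0,-0.02,0,0,0,0],
    [0,-0.06,0,0,0,0],
    [0,-0.11,0,0,0,0],
    [0,-0.16,0,0,0,0],
    [0,-0.2,0,0,0,0],
    [0,-0.21,0,0,0,0],
    [0,-0.21,0,0,0,0]
  ],
  "jaw": -1
}}

```text
time: 95.1
tool_pos: [438.9, 319.4, 289.6]
tcp_rot: [-90.1, 0.1, 178.8]
ft_force: [-0.0, -0.2, -0.3]
finger_gap: 85.2
```

Run:
```python
from h import *
r.snapshot("wrist");r.snapshot("wrist")
m=r.camera_model("wrist");save("wrist","w54");save("scene","s54");save("top","t54")
for x in r.trace("wrist","tray")[:1]: print(x["conf"],rect("wrist",x["mask"],8,m))
for x in r.trace("wrist","cassette0")[:4]: print(x["conf"],rect("wrist",x["mask"],21,m))
for n,z in (("fader_top",54.5),("flux_jar",0),("clamp_grip",162.5)):
    for c in ("top","scene"):
        for x in r.spot_point(c,n)[:1]: print(c,n,x["conf"],plane(c,[x["position"]],z))
go(438,320,290,-181)
```

```text
0.76 ((487.868896484375, 320.6809387207031), (93.61080169677734, 178.61395263671875), 88.97850036621094)
0.95 ((537.7214965820312, 318.4356689453125), (55.390010833740234, 35.663089752197266), 89.65886688232422)
0.67 ((488.39385986328125, 319.9937744140625), (56.169742584228516, 36.86060333251953), 88.76238250732422)
0.62 ((439.5365295410156, 320.7755126953125), (56.680110931396484, 38.284751892089844), 89.87169647216797)
0.52 ((488.836669921875, 320.4319152832031), (91.183349609375, 171.9014129638672), 88.75409698486328)
top fader_top 0.6 [[434.2584 -37.9388  54.5   ]]
scene fader_top 0.54 [[429.7589 -48.182   54.5   ]]
top flux_jar 0.7 [[425.6217 192.9947   0.    ]]
scene flux_jar 0.84 [[423.1054 194.3944   0.    ]]
top clamp_grip 0.7 [[575.1911 153.0163 162.5   ]]
scene clamp_grip 0.57 [[574.3264 153.0516 162.5   ]]
t=95.8 gap 85.5 tcp [438.6 319.2 288.3] rot [-90.   -0.  178.8] F [-0.1  0.1  0.4] 
SHIFT [ 0.0006 -0.0017 -0.0008] TURN [-0.0001 -0.0037  0.0001]
```

View pics/w54.png

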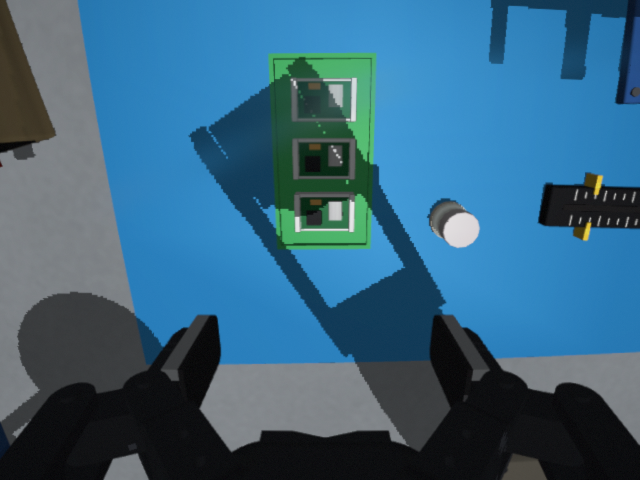

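View pics/s54.png

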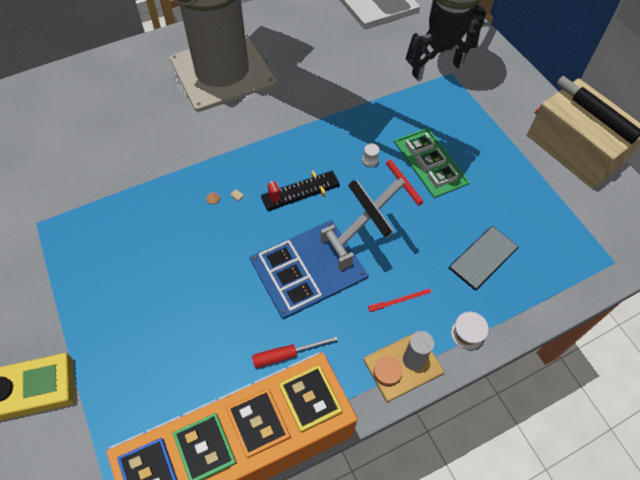

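Run:
```python
from bench import r
print(r.hand_in())
```

```text
the job is handed in; nothing more can be done
None
```

I completed the whole power test and handed the job in at about 96 s; the hand-in gives no verdict.

- **Fader home:** I slid the fader home until I felt the stop, about 20 N at the wrist.
- **Nest and clamp:** All three cassettes were there. I put each in its own bay and swung the clamp closed onto them. The pictures show the rubber bar lying across all three, but I could not measure its contact force on each.
- **At the pointer:** I set the fader to the yellow pointer, lined up in the wrist picture to within about 1 mm, and held it there for over 2.5 s. I then brought it home to the stop again.
- **Clamp open and tray:** I swung the clamp right back open and laid all three cassettes in the green tray.

Last checks before handing in:
- **Cassettes:** They lie flat at about +50, 0 and −49 mm along the tray's x, within about 2 mm of its centre line in y.
- **Clamp:** The handle is within 3 mm of where it was when fully open.
- **Robot:** The gripper was open and about 20 cm clear of everything.
- **Other things on the bench:** The jar measured where it had been. The screwdriver, tweezers and phone looked unmoved in the scene picture, though I did not measure them again.
- **Disagreement on the fader:** The two fixed cameras put the grip at −38 and −48 mm in y. Neither is good to 5 mm. Their mean of about −43 mm matches the −42.5 mm I felt at the stop, and the later wrist pictures still show the grip at its zero end.

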